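# Sand both bottom panels of a V-bottom hull and set it on its stand

### The arm

A 6-joint arm with a two-finger parallel gripper is mounted at the origin on the work surface. World frame = base frame: x ahead of the robot, y to its left, z up, the work surface at z = 0. Lengths are in mm, angles in rad, forces in N, time in s.
With the tool pointing down it reaches from about 300 to 775 mm from the base axis. Payload 14.6 kg.
Tool frame: the origin (TCP) lies on the centre line of the jaws, within the pads' length; the fingertips stand manip.finger_overhang ahead of it and the grasp point (between the pads) lies 11 mm behind it (manip.finger_overhang is the distance from the TCP to the fingertips, in mm); y points along the fingers, x is the direction in which the jaws open and shut, and the axes are right-handed (so a half turn about y gives the same grasp; the last joint's range is limited). The gripper opens to 94 mm and grips with 3 to 60 N. Pads are 16 mm wide; open, the fingers measure 119 mm over their backs; the gripper's body (75 mm by 177 mm) begins 78 mm behind the grasp point.
Start: joints at [1.043, 0.3, 1.521, -0, 1.321, -0.067], TCP at [244.561, 492.624, 181.846] pointing down, gripper open.
Joint ranges: [-3.03, 3.03], [-0.79, 2.21], [0.23, 2.52], [-1.04, 4.18], [0, 3.07], [-2.55, 2.55]. Speed limits (rad/s): [2.22, 2.22, 2.57, 3.14, 3.14, 3.14].

### API

Orientations are given as [roll, pitch, yaw] about the fixed x, y, z axes, in that order (R = Rz(yaw) Ry(pitch) Rx(roll)).
In Python, from cell import monitor, viewer, ticket, manip gives the robot as it stands.
- The arm moves only by the shell command python3 -m jog 'ROWS' [FORCE]. ROWS is JSON, a list of rows, each an object of numbers: "grip": the finger opening in cm, from 0 to 9.4; "dx", "dy", "dz": the shift along the tool's x, y, z in cm; "spin": the turn about the tool's y in degrees. In form: [{"grip": .., "dx": .., "dy": .., "dz": .., "spin": ..}, ...]. A call has 1 to 20 rows; each row is the pose to reach, as a shift and turn from the pose commanded when the call began, along the tool's axes at that moment; what a row does not reach only later rows make up. A row lasts 1/8 s, in which the tool goes at most 62.5 mm and 10.7 degrees, less where a joint would pass 70% of its speed; a pose out of reach is approached as far as the arm can. A call with a gripper value outside its range is refused whole. The fingers move at their own pace and stop on an object; FORCE is the grip in N (left out, the last holds). Time passes only in rows, so rows that repeat a pose let the fingers close. It gives the time, the measured TCP pose, the force and the opening at its end, in the units of the state.
- monitor.read_state(): the state, without advancing time (a new reading comes with each control period).
- viewer.camera(name): name is "scene" or "top" or "wrist"; returns a dict with "color" (384x512x3 uint8, red, green, blue), "vertical_fov" (degrees; the focal length in pixels is half the picture's height over the tangent of half this angle, whatever the lens; pixels are square), "cx", "cy" (the principal point, pixels), "rvec" (rotation vector, rad) and "tvec" (3), from world to camera coordinates, as OpenCV has them. Camera axes: x right, y down, z forward; pixel columns grow to the right and rows downward; lengths in mm; the calibration is good to about 2 mm. A picture is of the moment at which its call begins. There is no depth.
- ticket.sign_off(): hands the job in, once; it reports no verdict.
The state is a dict: "clock": time; "joints": joint angles; "qd": joint speeds; "effort": joint torques, N m; "eef_pos": TCP position; "eef_rot": TCP orientation; "wrist_force": force on the tool from outside, world axes, zero at the start; "moment": the same for the moment, N m; "finger_gap": finger opening in mm.
Only numpy, scipy, OpenCV 4.12 (cv2) and the standard library are available. Lean on these libraries where they do the work, as an engineer would, in place of code of your own. Each camera call takes 0.05 s, during which the arm holds its last target. There are 200 camera calls.

### The job

Rub down the V-bottom of the wooden hull blank on the sanding board: first the panel it is now lying on, then turn it and do the other one, each with a stroke lengthwise along the paper from the clamp bar to the free end, the panel kept flat on the paper all the way. Then set the hull, keel down and upright, in the middle of the notches of the empty dark wooden stand and let go; do not drop it, and do not disturb the loose things lying about.

Things in the scene. Friction and masses are not known exactly. Their poses are not given: they have to be found in the camera images.
- hull: Brown wooden boat hull blank, 181 mm long (pointed bow, square stern), 64 mm beam, 45 mm from keel to flat deck, about 0.25 kg. Origin on the straight keel, 90 mm ahead of the stern; x to the bow, y to port (left), z up. V-bottom: flat panels rising 30 degrees from the keel to chines 18.5 mm up. It starts on the bench lying on its port panel: z leans 30 degrees towards its port side.
- hull_grip (a point): Centre of the pale wooden holding block screwed on the hull's deck, by which to grip it: 80 mm long (hull x), 34 mm wide (hull y: grip across this), 45 mm high. The point is at hull (-5, 0, 67.5) mm, 22.5 mm above the deck; axes as the hull's. The deck reaches 15 mm beyond the block on each side.
- port_panel (a point): Middle of the port (hull +y) bottom panel, on its surface, at hull (0, 16, 9.2) mm. x as the hull's; z square to the panel, pointing into the hull: straight up when this panel lies flat. The panel is 37 mm wide (keel to chine), from 90 mm behind this point to 80 mm ahead, tapering at the bow.
- starboard_panel (a point): The same for the starboard (hull -y) bottom panel, at hull (0, -16, 9.2) mm; z axis into the hull.
- sanding_board: Sanding board fixed to the bench, level: plywood 380 x 135 mm, brown abrasive paper on it, 115 mm wide, its surface 20 mm above the bench. Origin under its centre, x along its length. An aluminium clamp bar across its -x end (x = -188 to -168 mm) stands 10 mm (its wing nuts 21 mm) above the paper; from there to the free end at x = +190 mm the paper is bare.
- paper (a point): Point on the top of the paper above the board's origin; axes as the board's: x from the clamp bar towards the free end, z up. With the hull lengthwise in the middle of the paper's width, its middle can go from x = -70 mm (trailing end just clear of the bar) to +90 mm (leading end at the free end), bow or stern leading.
- stand: Empty dark wooden display stand fixed to the bench: plank 150 x 94 x 12 mm with two upright crutches, 12 mm thick, 84 mm apart along its x axis, each with a V notch whose sides rise 30 degrees, matching the hull bottom. Origin under its centre; x along its length.
- stand_v (a point): Bottom of the V notches, midway between the crutches, 36 mm above the bench; axes as the stand's. When the hull is home its keel lies through this point along the stand's x (bow to either end). The notch sides reach 36 mm out to either side and end 57 mm above the bench.
- cork_block: Bystander, loose: a cork block 110 x 60 x 30 mm; origin under its centre (not to be disturbed).
- paint_jar: Bystander, loose: a small glass jar with a white cap, 48 mm across, 55 mm high; origin under its centre (not to be disturbed).
- glue: Bystander, loose: a white bottle, 52 mm across, 150 mm high; origin under its centre (not to be disturbed).
- block_plane: Bystander, loose: a small steel hand plane, 160 x 46 mm, about 60 mm high; origin under its centre (not to be disturbed).
Things that resemble listed ones, but are neither listed nor needed, are in the scene too. What is shaped like the hull but purple is not meant.

How it is judged (in metres and radians):
On the way, in this order (a step that is already met when the one before it is completed fails the run):
1. the port bottom panel lies flat on the paper at the clamp-bar end, hull lengthwise (angle between port_panel's own z axis and vertical below 0.1 rad and z of port_panel in the frame of paper between -0.004 and 0.004 m and y of port_panel in the frame of paper between -0.042 and 0.042 m and angle between the x axis of hull_grip and the x axis of paper, either way round below 0.2 rad and contact force between hull and sanding_board above 0.5 N and x of port_panel in the frame of paper below -0.04 m), for 0.1 s.
2. the port panel is drawn, still flat on the paper, past its middle (angle between port_panel's own z axis and vertical below 0.1 rad and z of port_panel in the frame of paper between -0.004 and 0.004 m and y of port_panel in the frame of paper between -0.042 and 0.042 m and angle between the x axis of hull_grip and the x axis of paper, either way round below 0.2 rad and contact force between hull and sanding_board above 0.5 N and x of port_panel in the frame of paper between -0.025 and 0.025 m), for 0.05 s.
3. the port panel is drawn, still flat on the paper, to the free end (angle between port_panel's own z axis and vertical below 0.1 rad and z of port_panel in the frame of paper between -0.004 and 0.004 m and y of port_panel in the frame of paper between -0.042 and 0.042 m and angle between the x axis of hull_grip and the x axis of paper, either way round below 0.2 rad and contact force between hull and sanding_board above 0.5 N and x of port_panel in the frame of paper above 0.06 m), for 0.1 s.
4. the starboard bottom panel lies flat on the paper at the clamp-bar end, hull lengthwise (angle between starboard_panel's own z axis and vertical below 0.1 rad and z of starboard_panel in the frame of paper between -0.004 and 0.004 m and y of starboard_panel in the frame of paper between -0.042 and 0.042 m and angle between the x axis of hull_grip and the x axis of paper, either way round below 0.2 rad and contact force between hull and sanding_board above 0.5 N and x of starboard_panel in the frame of paper below -0.04 m), for 0.1 s.
5. the starboard panel is drawn, still flat on the paper, past its middle (angle between starboard_panel's own z axis and vertical below 0.1 rad and z of starboard_panel in the frame of paper between -0.004 and 0.004 m and y of starboard_panel in the frame of paper between -0.042 and 0.042 m and angle between the x axis of hull_grip and the x axis of paper, either way round below 0.2 rad and contact force between hull and sanding_board above 0.5 N and x of starboard_panel in the frame of paper between -0.025 and 0.025 m), for 0.05 s.
6. the starboard panel is drawn, still flat on the paper, to the free end (angle between starboard_panel's own z axis and vertical below 0.1 rad and z of starboard_panel in the frame of paper between -0.004 and 0.004 m and y of starboard_panel in the frame of paper between -0.042 and 0.042 m and angle between the x axis of hull_grip and the x axis of paper, either way round below 0.2 rad and contact force between hull and sanding_board above 0.5 N and x of starboard_panel in the frame of paper above 0.06 m), for 0.1 s.
At the end, for the whole second after the job is handed in: The hull rests released and still in the notches of the stand, keel down and upright (within 5 degrees), lying along the stand (within 7 degrees, bow to either end), its holding block within 30 mm of the middle lengthwise and within 8 mm sideways, and its height within 6 mm of fully home (x of hull_grip in the frame of stand_v between -0.03 and 0.03 m and y of hull_grip in the frame of stand_v between -0.008 and 0.008 m and z of hull_grip in the frame of stand_v between 0.061 and 0.073 m and angle between hull_grip's own z axis and vertical below 0.09 rad and angle between the x axis of hull_grip and the x axis of stand_v, either way round below 0.12 rad and linear speed of hull below 0.02 m/s and contact force between the fingers and hull below 0.1 N); the robot touches nothing.
It fails at once if the hull is dropped (moves faster than 0.5 m/s when not held) (contact force between the fingers and hull below 0.1 N and linear speed of hull above 0.5 m/s).
It fails at once if a loose bystander is moved more than 30 mm (distance of any of cork_block, paint_jar, glue, block_plane from where it was at the start of the episode above 0.03 m).
It also fails if it takes over 61 s, if anything falls off the work surface, if the arm or the gripper's body presses on something with over 40 N, if the wrist force passes 120 N, or if a joint passes its speed limit or range.

## Working session

There is one attempt and no reset: what is moved stays moved. The work goes in short steps, Python scripts to look and compute and a shell command to move; the robot and the scene stay as the last step left them, time stands still between calls to the robot, and variables do not carry over. Pictures are saved under pics/ and viewed, about 8 in all and at most 12, crops included, and the job is handed in when it is done.

```bash
ls; mkdir -p pics; cat > h.py <<'E'
import numpy as np, cv2
from scipy.spatial.transform import Rotation as Ro
from cell import monitor, viewer, ticket, manip
def cam(n):
    c=viewer.camera(n); R=cv2.Rodrigues(np.array(c["rvec"],float))[0]; t=np.array(c["tvec"],float).ravel()
    f=c["color"].shape[0]/2/np.tan(np.radians(c["vertical_fov"])/2)
    return dict(im=c["color"],R=R,t=t,f=f,cx=c["cx"],cy=c["cy"])
def ray(c,px,z):
    px=np.atleast_2d(np.array(px,float)); o=-c["R"].T@c["t"]
    d=np.c_[(px[:,0]-c["cx"])/c["f"],(px[:,1]-c["cy"])/c["f"],np.ones(len(px))]@c["R"]
    return o+d*((z-o[2])/d[:,2])[:,None]
def proj(c,P):
    q=np.atleast_2d(P)@c["R"].T+c["t"]; return q[:,:2]/q[:,2:]*c["f"]+[c["cx"],c["cy"]]
def save(n,im,crop=None,s=1):
    if crop: im=im[crop[1]:crop[3],crop[0]:crop[2]]
    im=cv2.resize(im,None,fx=s,fy=s,interpolation=cv2.INTER_CUBIC); cv2.imwrite(f"pics/{n}.png",im[:,:,::-1])
E
python3 - <<'E'
from h import *
import pickle
s=monitor.read_state(); print(s, manip.finger_overhang)
C={n:cam(n) for n in("top","scene")}
pickle.dump(C,open("c0.pkl","wb"))
for n in C: save(n+"0",C[n]["im"],s=1.5); print(n,C[n]["f"],-C[n]["R"].T@C[n]["t"],C[n]["R"][2])
R=Ro.from_euler("xyz",s["eef_rot"]).as_matrix(); print(R)
E
```

```text
pics
{'clock': 0.0, 'joints': array([ 1.04337703e+00,  3.00470072e-01,  1.52161769e+00,  1.54560757e-05,
        1.32068931e+00, -6.65955902e-02]), 'qd': array([-0.00026073, -0.00069845,  0.00067104,  0.00119039,  0.00043726,
       -0.00039099]), 'effort': array([ 3.82253011e-04, -5.31804121e+01, -3.52742600e+01,  7.09018693e-02,
        2.43693794e-02, -1.24414046e-04]), 'eef_pos': array([244.42084655, 492.36668462, 181.27142552]), 'eef_rot': array([-1.57070257e+00,  1.18079921e-03,  1.10996885e+00]), 'wrist_force': array([ 0.05167682,  1.10616642, -0.0389744 ]), 'moment': array([ 0.02939126, -0.06822377,  0.03300761]), 'finger_gap': 94.14467805700926} 8.0
top 451.16150668760395 [ 371.8574999  -100.92015907 1509.08875543] [ 0.11536454  0.01698514 -0.99317799]
scene 347.4934974084761 [1075.97877901  348.66786422  790.55717158] [-0.53372494 -0.43196603 -0.72700966]
[[ 4.44689111e-01 -6.09064990e-04 -8.95684779e-01]
 [ 8.95684208e-01 -1.01593120e-03  4.44689519e-01]
 [-1.18079893e-03 -9.99999298e-01  9.37563494e-05]]
```

View pics/top0.png

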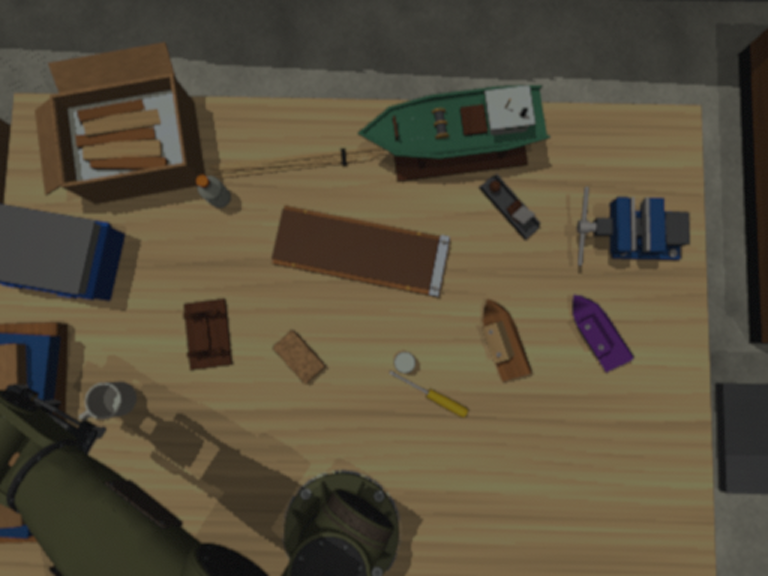

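View pics/scene0.png

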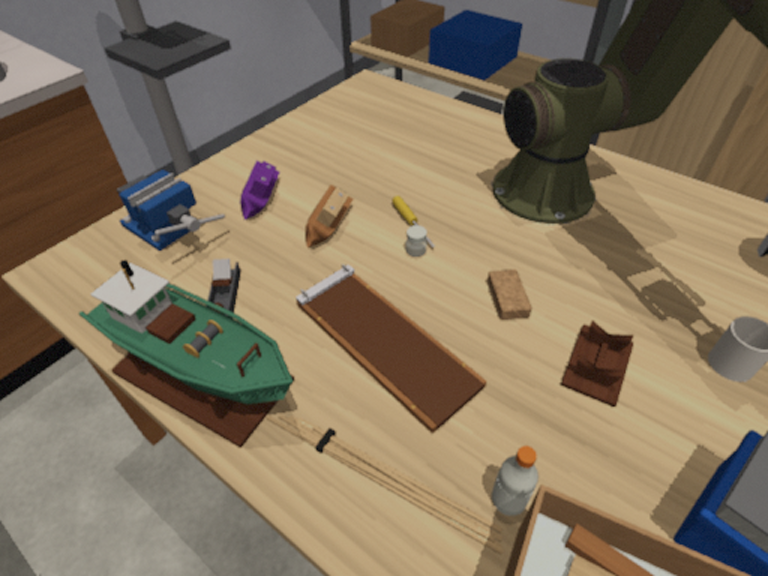

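The top view shows the hull (brown with a pale block) at about (505,340)/1.5. The purple look-alike is at (602,333) and is ruled out by its colour. The board is at (362,250) with its clamp bar on the right, at (440,265). Two stands are visible: the empty dark one at (207,333), and the one at (460,160), which carries the green boat and so isn't the one meant. Next I measure these.

```bash
python3 - <<'E'
from h import *
import pickle
C=pickle.load(open("c0.pkl","rb"))
c=C["top"]; im=c["im"]; hsv=cv2.cvtColor(im,cv2.COLOR_RGB2HSV)
for n,p in dict(hull=(345,240),block=(331,228),paper=(240,165),bar=(293,177),stand=(130,215),bench=(280,300),cork=(200,238),edge=(230,186)).items(): print(n,im[p[1],p[0]],hsv[p[1],p[0]])
def comp(mask,seed):
    n,l,st,ce=cv2.connectedComponentsWithStats(mask.astype(np.uint8),connectivity=4)
    x,y=seed; w=l[y-6:y+7,x-6:x+7]; w=w[w>0]; k=np.bincount(w).argmax(); m=(l==k); return m
S=lambda k: np.array(k)
sat=hsv[...,1].astype(int);v=hsv[...,2].astype(int)
for n,seed,mask,z in [("paper",(240,165),(v<115)&(sat>90),20),("bar",(293,177),(sat<60)&(v>110),30),("stand",(138,222),(v<95)&(sat>90),12),("hull+block",(345,240),(sat>120)&(v<190)|0,40)]:
    try:
        m=comp(mask,seed); ct=max(cv2.findContours(m.astype(np.uint8),0,2)[0],key=cv2.contourArea)
        r=cv2.minAreaRect(ct); b=cv2.boxPoints(r); P=ray(c,b,z)
        print(n,m.sum(),"px",np.round(b).tolist(),"ctr",ray(c,[r[0]],z)[0].round(1),"sides",np.linalg.norm(P[1]-P[0]).round(1),np.linalg.norm(P[2]-P[1]).round(1),
          "dirs",np.degrees(np.arctan2(*(P[1]-P[0])[[1,0]])).round(1))
    except Exception as e: print(n,e)
save("crop_hull",im,(295,185,440,270),5)
save("crop_stand",im,(105,185,235,270),5)
E
```

```text
hull [92 60 34] [ 13 161  92]
block [117  95  64] [ 18 116 117]
paper [65 46 34] [ 12 122  65]
bar [122 127 130] [101  16 130]
stand [50 31 21] [ 10 148  50]
bench [121 110  77] [ 23  93 121]
cork [105  79  53] [ 15 126 105]
edge [95 79 55] [ 18 107  95]
paper 5844 px [[9.0, 145.0], [291.0, 131.0], [294.0, 197.0], [12.0, 211.0]] ctr [588.3 271.9  20. ] sides 955.7 221.9 dirs -85.9
bar 148 px [[287.0, 190.0], [293.0, 162.0], [298.0, 163.0], [292.0, 191.0]] ctr [ 578.4 -199.3   30. ] sides 97.0 16.9 dirs -9.8
stand 1338 px [[120.0, 201.0], [151.0, 198.0], [155.0, 244.0], [125.0, 247.0]] ctr [414.4 310.   12. ] sides 101.7 152.4 dirs -82.7
hull+block 702 px [[316.0, 203.0], [336.0, 196.0], [354.0, 249.0], [335.0, 255.0]] ctr [ 419.7 -339.7   40. ] sides 68.1 178.9 dirs -69.6
```

View pics/crop_hull.png

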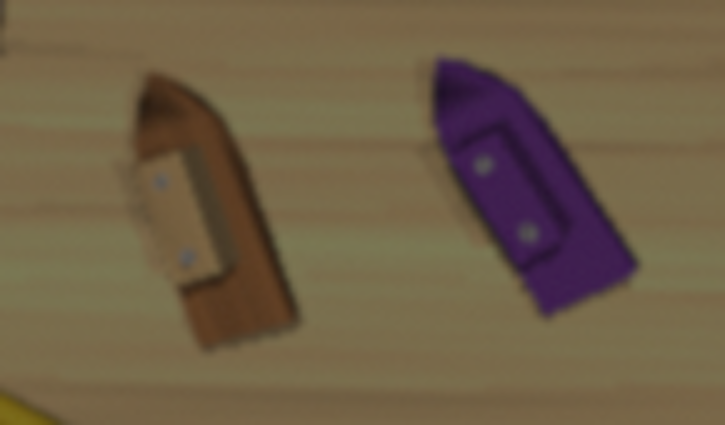

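The enlarged crop confirms it. The brown hull with the pale block has its block-top centre near crop (174,220), bow up-left, leaning to port. The purple one to its right isn't the one meant. The jog only turns about the vertical, so I'll grip the block by its ends (80 mm along hull x) for the strokes, which keeps the roll free.

```bash
cat >> h.py <<'E'
def st():
    s=monitor.read_state(); R=Ro.from_euler("xyz",s["eef_rot"]).as_matrix()
    print("t",round(s["clock"],2),"tcp",s["eef_pos"].round(1),"yaw",np.degrees(np.arctan2(R[1,0],R[0,0])).round(1),"F",np.round(s["wrist_force"],1),"gap",round(s["finger_gap"],1),"q",np.round(s["joints"],2)); return s,R
def togo(P,yaw):
    "jog numbers (cm,deg) to TCP P, tool-x yaw (mod 180)"
    s,R=st(); d=R.T@(np.array(P)-s["eef_pos"])/10; y=np.degrees(np.arctan2(R[1,0],R[0,0]))
    sp=-((yaw-y+90)%180-90); print("to",np.round(P,1),"d",d.round(2),"spin",round(sp,1))
E
python3 - <<'E'
from h import *
import pickle
C=pickle.load(open("c0.pkl","rb"))
c=C["top"]; im=c["im"]
T=ray(c,[[295+174/5,185+220/5]],78)[0]; yaw=np.radians(20.4); port=np.array([-np.sin(yaw),np.cos(yaw),0])
sc=ray(c,[[295+161/5,185+182/5],[295+188/5,185+258/5]],78); print("screw yaw",np.degrees(np.arctan2(*(sc[0]-sc[1])[[1,0]])))
G=T-port*11.25; G[2]=58.5; print("top",T,"grip",G)
hsv=cv2.cvtColor(im,cv2.COLOR_RGB2HSV).astype(int)
m=((hsv[...,2]<82)&(hsv[...,1]>90)).astype(np.uint8); m[:,:175]=0; m[:,300:]=0; m[:130]=0; m[205:]=0
ct=max(cv2.findContours(m,0,2)[0],key=cv2.contourArea); r=cv2.minAreaRect(ct); P=ray(c,cv2.boxPoints(r),20)
print("paper",P.round(1).tolist(),P.mean(0).round(1),[np.linalg.norm(P[i+1]-P[i]).round(1) for i in range(3)])
J=[(270,241.5),(200,238),(145,127),(340,137)]; print(ray(c,J,30).round(0))
togo([*G[:2],200],20.4)
E
```

```text
screw yaw 20.02783015041091
top [ 407.39580479 -316.34456251   78.        ] grip [ 411.31724032 -326.88898489   58.5       ]
paper [[583.0, 171.9, 20.0], [701.4, 154.5, 20.0], [640.5, -196.7, 20.0], [523.7, -176.3, 20.0]] [612.1 -11.6  20. ] [np.float64(119.7), np.float64(356.4), np.float64(118.6)]
[[ 363. -130.   30.]
 [ 369.   99.   30.]
 [ 735.  298.   30.]
 [ 715. -356.   30.]]
t 0.1 tcp [244.4 492.4 181.3] yaw 63.6 F [-0.5  0.6  0.6] gap 93.9 q [ 1.04  0.3   1.52  0.    1.32 -0.07]
to [ 411.3 -326.9  200. ] d [-65.97  -1.8  -51.38] spin 43.2
```

```bash
python3 -m jog '[{"dx":-6,"dz":-4.7,"dy":-1.8,"spin":5},{"dx":-12,"dz":-9.3,"dy":-1.8,"spin":10},{"dx":-18,"dz":-14,"dy":-1.8,"spin":15},{"dx":-24,"dz":-18.7,"dy":-1.8,"spin":20},{"dx":-30,"dz":-23.4,"dy":-1.8,"spin":25},{"dx":-36,"dz":-28,"dy":-1.8,"spin":30},{"dx":-42,"dz":-32.7,"dy":-1.8,"spin":35},{"dx":-48,"dz":-37.4,"dy":-1.8,"spin":40},{"dx":-54,"dz":-42,"dy":-1.8,"spin":43.2},{"dx":-60,"dz":-46.7,"dy":-1.8,"spin":43.2},{"dx":-66,"dz":-51.4,"dy":-1.8,"spin":43.2},{"dx":-66,"dz":-51.4,"dy":-1.8,"spin":43.2},{"dx":-66,"dz":-51.4,"dy":-1.8,"spin":43.2},{"dx":-66,"dz":-51.4,"dy":-1.8,"spin":43.2},{"dx":-66,"dz":-51.4,"dy":-1.8,"spin":43.2}]' 10
python3 - <<'E'
from h import *
import pickle
st(); c=cam("wrist"); pickle.dump(c,open("c1.pkl","wb")); save("wrist1",c["im"],s=1.5); print(c["f"],-c["R"].T@c["t"],c["R"])
E
```

```text
t 0.1 tcp [244.4 492.4 181.3] yaw 63.6 F [-0.5  0.6  0.6] gap 93.9 q [ 1.04  0.3   1.52  0.    1.32 -0.07]
297.202024341257 [174.54479959 527.91984834 384.67640226] [[ 0.44519841  0.89543129 -0.00108948]
 [ 0.86256849 -0.42853216  0.26895313]
 [ 0.24036216 -0.12067726 -0.96315265]]validation failed for argument at $[0]...
```

View pics/wrist1.png

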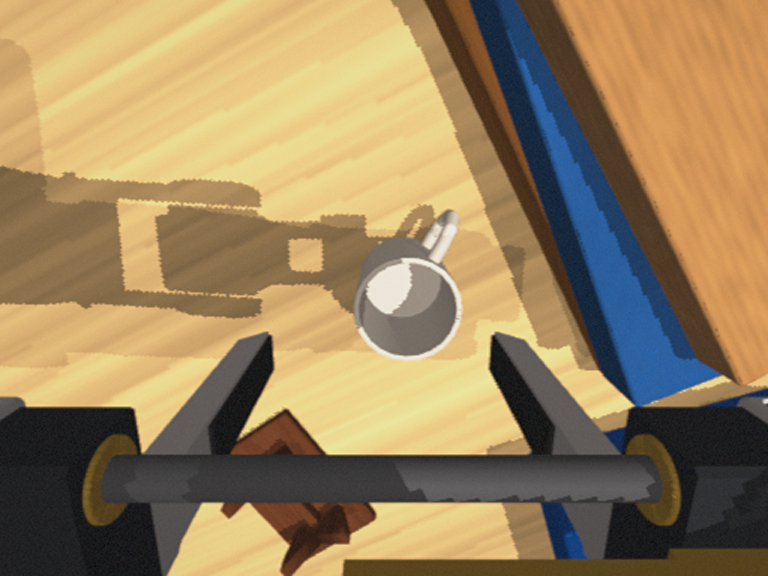

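The move was refused because each row needs all five keys, so the picture is still of the start pose: mug at (408,305), fingertips at (255,340) and (505,340). I'll send the move again.

```bash
python3 -m jog '[{"grip":9.4,"dx":-6,"dz":-4.7,"dy":-1.8,"spin":5},{"grip":9.4,"dx":-12,"dz":-9.3,"dy":-1.8,"spin":10},{"grip":9.4,"dx":-18,"dz":-14,"dy":-1.8,"spin":15},{"grip":9.4,"dx":-24,"dz":-18.7,"dy":-1.8,"spin":20},{"grip":9.4,"dx":-30,"dz":-23.4,"dy":-1.8,"spin":25},{"grip":9.4,"dx":-36,"dz":-28,"dy":-1.8,"spin":30},{"grip":9.4,"dx":-42,"dz":-32.7,"dy":-1.8,"spin":35},{"grip":9.4,"dx":-48,"dz":-37.4,"dy":-1.8,"spin":40},{"grip":9.4,"dx":-54,"dz":-42,"dy":-1.8,"spin":43.2},{"grip":9.4,"dx":-60,"dz":-46.7,"dy":-1.8,"spin":43.2},{"grip":9.4,"dx":-66,"dz":-51.4,"dy":-1.8,"spin":43.2},{"grip":9.4,"dx":-66,"dz":-51.4,"dy":-1.8,"spin":43.2},{"grip":9.4,"dx":-66,"dz":-51.4,"dy":-1.8,"spin":43.2},{"grip":9.4,"dx":-66,"dz":-51.4,"dy":-1.8,"spin":43.2},{"grip":9.4,"dx":-66,"dz":-51.4,"dy":-1.8,"spin":43.2}]' 10
python3 - <<'E'
from h import *
import pickle
st(); c=cam("wrist"); pickle.dump(c,open("c1.pkl","wb")); save("wrist2",c["im"],s=1.5); print(c["f"],-c["R"].T@c["t"])
for p in [(0,0,0)]: print(proj(c,[[411.3,-326.9,58.5],[407.4,-316.3,78]]))
E
```

```text
clock: 2.02
eef_pos: [411.1, -328.1, 199.0]
eef_rot: [-1.57, 0.001, 0.354]
wrist_force: [-0.1, 1.9, -0.2]
finger_gap: 93.8
t 2.02 tcp [ 411.1 -328.1  199. ] yaw 20.3 F [-0.1  1.9 -0.2] gap 93.8 q [-0.74  0.23  1.56 -0.    1.35 -1.1 ]
297.202024341257 [ 384.44218941 -254.30209177  402.38968646]
[[254.28268813 177.75167198]
 [254.29810894 171.68131713]]
```

View pics/wrist2.png

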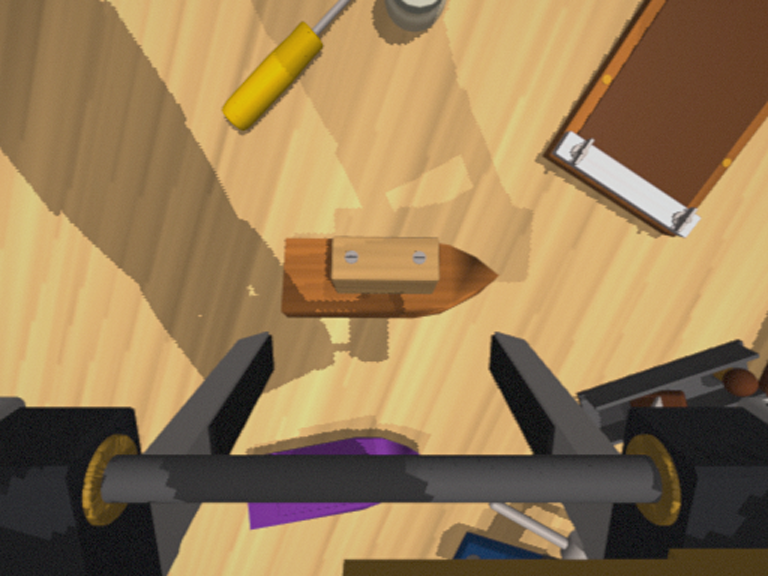

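The hull is straight below, level in the picture, with its block-top centre at (385,257); I predicted (381.5,257.5), so I shift about 3 mm towards the bow. Now I descend and grip the block ends.

```bash
python3 -m jog '[{"grip":9.4,"dx":0.36,"dy":5,"dz":0.1,"spin":0},{"grip":9.4,"dx":0.36,"dy":9,"dz":0.1,"spin":0},{"grip":9.4,"dx":0.36,"dy":12,"dz":0.1,"spin":0},{"grip":9.4,"dx":0.36,"dy":13.8,"dz":0.1,"spin":0},{"grip":9.4,"dx":0.36,"dy":14.8,"dz":0.1,"spin":0},{"grip":9.4,"dx":0.36,"dy":14.8,"dz":0.1,"spin":0},{"grip":7.6,"dx":0.36,"dy":14.8,"dz":0.1,"spin":0},{"grip":7.6,"dx":0.36,"dy":14.8,"dz":0.1,"spin":0},{"grip":7.6,"dx":0.36,"dy":14.8,"dz":0.1,"spin":0},{"grip":7.6,"dx":0.36,"dy":14.8,"dz":0.1,"spin":0}]' 30
python3 - <<'E'
from h import *
st()
b=np.array([np.cos(np.radians(80.2)),np.sin(np.radians(80.2)),0]); l=np.array([-b[1],b[0],0]); O=np.array([610.2,-22.4,0])
for x in (-60,95):
    P=O+b*x+l*15.0; P[2]=50+20; togo(P,80.2)
E
```

```text
clock: 3.32
eef_pos: [414.7, -325.1, 52.6]
eef_rot: [-1.572, -0.0, 0.356]
wrist_force: [-1.4, 1.9, 7.3]
finger_gap: 79.4
t 3.33 tcp [ 414.7 -325.1   52.6] yaw 20.4 F [-1.4  1.9  7.3] gap 79.4 q [-0.73  0.39  1.72  0.    1.03 -1.09]
t 3.33 tcp [ 414.7 -325.1   52.6] yaw 20.4 F [-1.4  1.9  7.3] gap 79.4 q [-0.73  0.39  1.72  0.    1.03 -1.09]
to [585.2 -79.   70. ] d [24.56 -1.74 17.13] spin -59.8
t 3.33 tcp [ 414.7 -325.1   52.6] yaw 20.4 F [-1.4  1.9  7.3] gap 79.4 q [-0.73  0.39  1.72  0.    1.03 -1.09]
to [611.6  73.8  70. ] d [32.35 -1.75 30.52] spin -59.8
```

```bash
python3 -m jog '[{"grip":7.6,"dx":0,"dy":-2,"dz":0,"spin":0},{"grip":7.6,"dx":0,"dy":-6,"dz":0,"spin":0},{"grip":7.6,"dx":0,"dy":-9,"dz":0,"spin":0},{"grip":7.6,"dx":3,"dy":-10,"dz":2,"spin":-8},{"grip":7.6,"dx":7,"dy":-10,"dz":5,"spin":-16},{"grip":7.6,"dx":11,"dy":-10,"dz":8,"spin":-24},{"grip":7.6,"dx":15,"dy":-10,"dz":11,"spin":-32},{"grip":7.6,"dx":19,"dy":-10,"dz":14,"spin":-40},{"grip":7.6,"dx":23,"dy":-10,"dz":16,"spin":-48},{"grip":7.6,"dx":24.6,"dy":-10,"dz":17.1,"spin":-56},{"grip":7.6,"dx":24.6,"dy":-10,"dz":17.1,"spin":-59.8},{"grip":7.6,"dx":24.6,"dy":-10,"dz":17.1,"spin":-59.8},{"grip":7.6,"dx":24.6,"dy":-10,"dz":17.1,"spin":-59.8}]' 30
python3 - <<'E'
from h import *
import pickle
st(); C={n:cam(n) for n in("top","scene","wrist")}; pickle.dump(C,open("c2.pkl","wb"))
w=cv2.resize(C["wrist"]["im"],None,fx=.78,fy=.78); t=C["scene"]["im"][120:320,170:350]; t=cv2.resize(t,None,fx=300/t.shape[0],fy=300/t.shape[0])
t=cv2.resize(t,(int(t.shape[1]),w.shape[0])); save("lift",np.hstack([w,t]))
E
```

```text
clock: 4.95
eef_pos: [585.3, -79.1, 151.8]
eef_rot: [-1.571, -0.0, 1.398]
wrist_force: [0.8, -0.2, -1.6]
finger_gap: 79.5
t 4.95 tcp [585.3 -79.1 151.8] yaw 80.1 F [ 0.8 -0.2 -1.6] gap 79.5 q [-0.2   0.41  1.44  0.    1.29 -1.59]
```

View pics/lift.png

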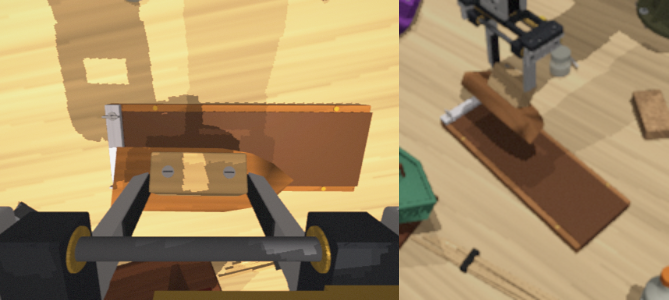

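The hull is held at the ends, still tilted and aligned with the board; the clamp bar is at (115,125) and the stern beside it. I check the bar position and then lower.

```bash
python3 - <<'E'
from h import *
import pickle
c=pickle.load(open("c2.pkl","rb"))["wrist"]
P=ray(c,np.array([[122,112],[122,146]])/.78,30); Q=ray(c,np.array([[110,103],[371,108],[358,190]])/.78,20)
b=np.array([np.cos(np.radians(80.2)),np.sin(np.radians(80.2)),0]); l=np.array([-b[1],b[0],0]); O=np.array([610.2,-22.4,0])
for p in list(P)+list(Q): print(((p-O)@b).round(1),((p-O)@l).round(1))
E
python3 -m jog '[{"grip":7.6,"dx":0,"dy":3,"dz":0,"spin":0},{"grip":7.6,"dx":0,"dy":5.5,"dz":0,"spin":0},{"grip":7.6,"dx":0,"dy":7,"dz":0,"spin":0},{"grip":7.6,"dx":0,"dy":7.6,"dz":0,"spin":0},{"grip":7.6,"dx":0,"dy":7.8,"dz":0,"spin":0},{"grip":7.6,"dx":0,"dy":7.8,"dz":0,"spin":0}]' 30
```

```text
-165.5 57.7
-169.9 8.8
-184.7 69.3
187.5 61.5
192.4 -66.3
clock: 5.85
eef_pos: [585.8, -78.9, 74.5]
eef_rot: [-1.572, 0.0, 1.4]
wrist_force: [-0.3, 0.3, -2.2]
finger_gap: 79.6
```

```bash
python3 -m jog '[{"grip":7.6,"dx":0,"dy":0.1,"dz":0,"spin":0},{"grip":7.6,"dx":0,"dy":0.2,"dz":0,"spin":0},{"grip":7.6,"dx":0,"dy":0.3,"dz":0,"spin":0},{"grip":7.6,"dx":0,"dy":0.3,"dz":0,"spin":0}]' 30;python3 -m jog '[{"grip":7.6,"dx":0,"dy":0,"dz":0,"spin":0},{"grip":7.6,"dx":0,"dy":0,"dz":0,"spin":0},{"grip":7.6,"dx":0,"dy":0.1,"dz":0,"spin":0},{"grip":7.6,"dx":0,"dy":0.1,"dz":0,"spin":0}]' 6
```

```text
clock: 6.35
eef_pos: [586.0, -79.0, 72.8]
eef_rot: [-1.573, 0.0, 1.4]
wrist_force: [-6.7, 1.4, 15.0]
finger_gap: 79.4
clock: 6.85
eef_pos: [586.4, -79.0, 71.3]
eef_rot: [-1.574, 0.0, 1.4]
wrist_force: [-0.5, -1.0, 7.7]
finger_gap: 79.7
```

```bash
python3 -m jog '[{"grip":7.6,"dx":0,"dy":0,"dz":0,"spin":0},{"grip":7.6,"dx":0.5,"dy":0,"dz":0,"spin":0},{"grip":7.6,"dx":1.5,"dy":0,"dz":0,"spin":0},{"grip":7.6,"dx":2.5,"dy":0,"dz":0,"spin":0},{"grip":7.6,"dx":3.5,"dy":0,"dz":0,"spin":0},{"grip":7.6,"dx":4.5,"dy":0,"dz":0,"spin":0},{"grip":7.6,"dx":5.5,"dy":0,"dz":0,"spin":0},{"grip":7.6,"dx":6.0,"dy":0,"dz":0,"spin":0}]' 12
python3 - <<'E'
from h import *
import pickle
st(); c=cam("wrist"); pickle.dump(c,open("c3.pkl","wb")); save("mid",c["im"],(100,120,420,260),2.4)
E
```

```text
clock: 7.85
eef_pos: [596.7, -20.2, 71.3]
eef_rot: [-1.574, 0.001, 1.4]
wrist_force: [-0.7, -5.3, 7.3]
finger_gap: 79.6
t 7.85 tcp [596.7 -20.2  71.3] yaw 80.2 F [-0.7 -5.3  7.3] gap 79.6 q [-0.09  0.51  1.5  -0.    1.13 -1.49]
```

View pics/mid.png

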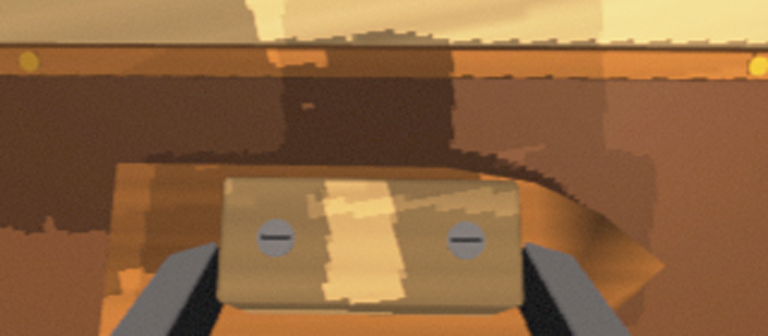

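```bash
cat >> h.py <<'E'
def roll(c,G,yaw,feats):
    "least-squares roll toward +lateral (deg), lateral & height offset of grip pt, from image rows of points (hull y, z rel. grip)"
    from scipy.optimize import least_squares
    y=np.radians(yaw); p=np.array([-np.sin(y),np.cos(y),0]); k=np.array([0,0,1.])
    f=lambda v:[proj(c,np.array(G)+p*(v[1]+a*np.cos(v[0])+z*np.sin(v[0]))+k*(v[2]+z*np.cos(v[0])-a*np.sin(v[0])))[0,1]-r for a,z,r in feats]+[v[1]/5,v[2]/5]
    s=least_squares(f,[.2,0,0]); print("roll",np.degrees(s.x[0]).round(1),"lat,up",s.x[1:].round(1),"res",np.round(s.fun,1))
E
python3 - <<'E'
from h import *
import pickle
c=pickle.load(open("c3.pkl","rb")); g=lambda r:r/2.4+120
roll(c,[596.7,-20.2,82.3],80.2,[(0,22.5,g(239)),(17,22.5,g(178)),(-17,22.5,g(302)),(32,-22.5,g(164))])
c=pickle.load(open("c1.pkl","rb")); g=lambda r:r/1.5
roll(c,[414.7,-325.1,58.5],20.2,[(0,22.5,g(257)),(17,22.5,g(237)),(-17,22.5,g(280)),(32,-22.5,g(237))])
E
```

```text
roll 29.5 lat,up [-0.1 -4.8] res [-0.1 -0.7  0.7  0.1 -0.  -1. ]
roll 28.3 lat,up [-0.2 -0.6] res [ 0.5 -0.6  0.   0.1 -0.  -0.1]
```

The fit from the close view gives roll 29.5°, so the panel is flat and sitting in mid paper. I finish stroke 1.

```bash
python3 -m jog '[{"grip":7.6,"dx":1,"dy":0,"dz":0,"spin":0},{"grip":7.6,"dx":2,"dy":0,"dz":0,"spin":0},{"grip":7.6,"dx":3,"dy":0,"dz":0,"spin":0},{"grip":7.6,"dx":4,"dy":0,"dz":0,"spin":0},{"grip":7.6,"dx":5,"dy":0,"dz":0,"spin":0},{"grip":7.6,"dx":6,"dy":0,"dz":0,"spin":0},{"grip":7.6,"dx":7,"dy":0,"dz":0,"spin":0},{"grip":7.6,"dx":7.5,"dy":0,"dz":0,"spin":0},{"grip":7.6,"dx":7.5,"dy":0,"dz":0,"spin":0},{"grip":7.6,"dx":7.5,"dy":0,"dz":0,"spin":0}]' 12
```

```text
clock: 9.15
eef_pos: [609.5, 54.1, 71.3]
eef_rot: [-1.574, -0.0, 1.4]
wrist_force: [0.9, 0.0, 5.5]
finger_gap: 80.1
```

Stroke 1 reached panel x of about +80. To turn the hull I pivot it about its keel line by moving the gripper through a 67.5 mm arc with a soft end grip. That needs no regrip.

```bash
python3 -m jog '[{"grip":7.6,"dx":0,"dy":0,"dz":0,"spin":0},{"grip":7.6,"dx":0,"dy":-0.2,"dz":-0.5,"spin":0},{"grip":7.6,"dx":0,"dy":-0.4,"dz":-1.07,"spin":0},{"grip":7.6,"dx":0,"dy":-0.58,"dz":-1.62,"spin":0},{"grip":7.6,"dx":0,"dy":-0.7,"dz":-2.2,"spin":0},{"grip":7.6,"dx":0,"dy":-0.78,"dz":-2.78,"spin":0},{"grip":7.6,"dx":0,"dy":-0.8,"dz":-3.38,"spin":0}]' 9; python3 -m jog '[{"grip":7.6,"dx":0,"dy":0,"dz":-0.2,"spin":0}]' 9
```

```text
clock: 10.02
eef_pos: [642.1, 48.4, 77.6]
eef_rot: [-1.571, 0.0, 1.4]
wrist_force: [0.4, 0.2, -2.3]
finger_gap: 80.0
clock: 10.15
eef_pos: [644.0, 48.0, 77.6]
eef_rot: [-1.571, 0.0, 1.4]
wrist_force: [-0.7, -0.9, -2.0]
finger_gap: 80.1
```

```bash
python3 - <<'E'
from h import *
import pickle
st(); c=cam("wrist"); pickle.dump(c,open("c4.pkl","wb")); save("arc",c["im"],(100,120,420,260),2.4)
E
```

```text
t 10.15 tcp [644.   48.   77.6] yaw 80.2 F [-0.7 -0.9 -2. ] gap 80.1 q [ 0.02  0.61  1.33 -0.    1.21 -1.38]
```

View pics/arc.png

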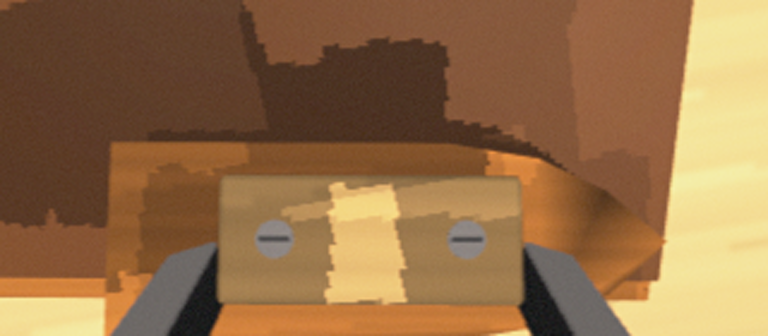

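```bash
python3 - <<'E'
from h import *
import pickle
c=pickle.load(open("c4.pkl","rb")); g=lambda r:r/2.4+120
roll(c,[644,48,84],80.2,[(0,22.5,g(239)),(17,22.5,g(178)),(-17,22.5,g(303)),(32,-22.5,g(143))])
E
```

```text
roll 20.5 lat,up [ 1.9 -3.8] res [ 0.3 -0.6  0.3  0.1  0.4 -0.8]
```

The roll is only about 20°: the keel slid at first, as the geometry near 30° favours sliding. The hull is still held. I carry it back to the clamp end, offset to port, and continue the pivot there with a softer grip and more press.

```bash
python3 -m jog '[{"grip":7.6,"dx":0,"dy":0,"dz":0,"spin":0},{"grip":7.6,"dx":0,"dy":-2,"dz":0,"spin":0},{"grip":7.6,"dx":-4,"dy":-3,"dz":2,"spin":0},{"grip":7.6,"dx":-8,"dy":-3,"dz":4,"spin":0},{"grip":7.6,"dx":-12,"dy":-3,"dz":6,"spin":0},{"grip":7.6,"dx":-13.8,"dy":-3,"dz":6.2,"spin":0},{"grip":7.6,"dx":-13.8,"dy":-1.5,"dz":6.2,"spin":0},{"grip":7.6,"dx":-13.8,"dy":-0.3,"dz":6.2,"spin":0},{"grip":7.6,"dx":-13.8,"dy":0,"dz":6.2,"spin":0},{"grip":7.6,"dx":-13.8,"dy":0,"dz":6.2,"spin":0}]' 30;  python3 -m jog '[{"grip":7.6,"dx":0,"dy":0.1,"dz":0,"spin":0},{"grip":7.6,"dx":0,"dy":0.2,"dz":0,"spin":0},{"grip":7.6,"dx":0,"dy":0.2,"dz":0,"spin":0}]' 30
```

```text
clock: 11.45
eef_pos: [559.3, -76.8, 77.4]
eef_rot: [-1.57, -0.0, 1.401]
wrist_force: [0.5, 0.3, -2.4]
finger_gap: 79.8
clock: 11.82
eef_pos: [559.2, -77.4, 75.9]
eef_rot: [-1.571, -0.0, 1.4]
wrist_force: [0.3, 0.1, -1.7]
finger_gap: 79.7
```

```bash
python3 -m jog '[{"grip":7.6,"dx":0,"dy":0.1,"dz":0,"spin":0},{"grip":7.6,"dx":0,"dy":0.2,"dz":0,"spin":0},{"grip":7.6,"dx":0,"dy":0.2,"dz":0,"spin":0}]' 30; python3 -m jog '[{"grip":7.6,"dx":0,"dy":0.1,"dz":0,"spin":0},{"grip":7.6,"dx":0,"dy":0.2,"dz":0,"spin":0},{"grip":7.6,"dx":0,"dy":0.2,"dz":0,"spin":0}]' 30
```

```text
clock: 12.2
eef_pos: [559.7, -77.5, 75.2]
eef_rot: [-1.573, 0.0, 1.4]
wrist_force: [-3.7, 0.2, 9.8]
finger_gap: 79.4
clock: 12.58
eef_pos: [560.5, -77.6, 75.2]
eef_rot: [-1.575, 0.0, 1.4]
wrist_force: [-8.3, 2.1, 27.5]
finger_gap: 79.7
```

```bash
python3 -m jog '[{"grip":7.6,"dx":0,"dy":-0.1,"dz":0,"spin":0},{"grip":7.6,"dx":0,"dy":-0.1,"dz":-0.2,"spin":0},{"grip":7.6,"dx":0,"dy":-0.25,"dz":-0.75,"spin":0},{"grip":7.6,"dx":0,"dy":-0.35,"dz":-1.33,"spin":0},{"grip":7.6,"dx":0,"dy":-0.4,"dz":-1.91,"spin":0},{"grip":7.6,"dx":0,"dy":-0.42,"dz":-2.5,"spin":0}]' 4; python3 - <<'E'
from h import *
import pickle
st(); c=cam("wrist"); pickle.dump(c,open("c5.pkl","wb")); save("arc2",c["im"],(100,120,420,260),2.4)
E
```

```text
clock: 13.32
eef_pos: [584.1, -81.7, 75.9]
eef_rot: [-1.571, 0.0, 1.4]
wrist_force: [-0.7, -0.4, -0.9]
finger_gap: 79.9
t 13.32 tcp [584.1 -81.7  75.9] yaw 80.2 F [-0.7 -0.4 -0.9] gap 79.9 q [-0.2   0.49  1.51 -0.    1.14 -1.6 ]
```

View pics/arc2.png

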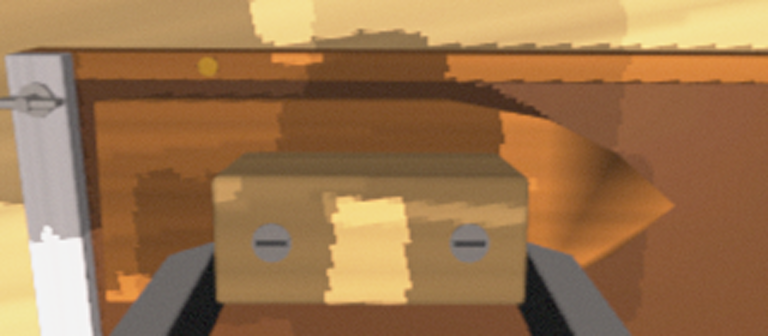

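```bash
python3 - <<'E'
from h import *
import pickle
c=pickle.load(open("c5.pkl","rb")); g=lambda r:r/2.4+120
roll(c,[584.1,-81.7,84],80.2,[(0,22.5,g(243)),(17,22.5,g(178)),(-17,22.5,g(303)),(32,-22.5,g(99)),(17,-22.5,g(154))])
b=np.array([np.cos(np.radians(80.2)),np.sin(np.radians(80.2)),0]); l=np.array([-b[1],b[0],0]); O=np.array([610.2,-22.4,0]);p=np.array([584.1,-81.7,0])-O;print(p@b,p@l)
E
```

```text
roll 4.6 lat,up [ 9.5 -1.1] res [-0.3  0.   0.5  1.6 -1.6  1.9 -0.2]
-62.87715630830442 15.625722849873378
```

```bash
python3 -m jog '[{"grip":7.6,"dx":0,"dy":0.1,"dz":-0.1,"spin":0},{"grip":7.6,"dx":0,"dy":0.2,"dz":-0.6,"spin":0},{"grip":7.6,"dx":0,"dy":0.28,"dz":-1.2,"spin":0},{"grip":7.6,"dx":0,"dy":0.4,"dz":-1.8,"spin":0},{"grip":7.6,"dx":0,"dy":0.55,"dz":-2.35,"spin":0},{"grip":7.6,"dx":0,"dy":0.75,"dz":-2.9,"spin":0},{"grip":7.6,"dx":0,"dy":0.95,"dz":-3.45,"spin":0},{"grip":7.6,"dx":0,"dy":1.0,"dz":-3.6,"spin":0},{"grip":7.6,"dx":0,"dy":1.0,"dz":-3.6,"spin":0}]' 4; python3 - <<'E'
from h import *
import pickle
st(); c=cam("wrist"); pickle.dump(c,open("c6.pkl","wb")); save("arc3",c["im"],(100,110,420,260),2.4)
E
```

```text
clock: 14.5
eef_pos: [619.1, -87.6, 65.7]
eef_rot: [-1.57, -0.0, 1.4]
wrist_force: [0.1, 0.4, -2.5]
finger_gap: 79.8
t 14.5 tcp [619.1 -87.6  65.7] yaw 80.2 F [ 0.1  0.4 -2.5] gap 79.8 q [-0.2   0.58  1.41  0.    1.16 -1.6 ]
```

View pics/arc3.png

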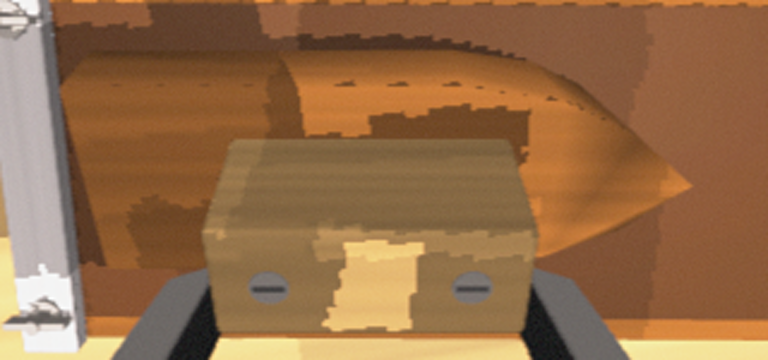

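```bash
python3 - <<'E'
from h import *
import pickle
c=pickle.load(open("c6.pkl","rb")); g=lambda r:r/2.4+110
roll(c,[619.1,-87.6,76],80.2,[(0,22.5,g(288)),(17,22.5,g(230)),(-17,22.5,g(333)),(32,-22.5,g(84)),(17,-22.5,g(141))])
b=np.array([np.cos(np.radians(80.2)),np.sin(np.radians(80.2)),0]); l=np.array([-b[1],b[0],0]); O=np.array([610.2,-22.4,0]);p=np.array([619.1,-87.6,0])-O;print(p@b,p@l)
P=ray(c,np.array([[105,265],[692,186],[75,260]])/2.4+[100,110],30)-O; print(P@b,P@l)
E
```

```text
roll -19.0 lat,up [16.5  5.6] res [-1.1  0.5  0.4  2.3 -1.7  3.3  1.1]
-62.733730438545855 -19.867789642128365
[-156.7488984    49.42258764 -167.25207036] [-33.02885886  -4.00728699 -31.12206525]
```

```bash
sed -i 's#v\[1\]/5,v\[2\]/5#v[1]/50,v[2]/50#' h.py; python3 - <<'E'
from h import *
import pickle
g=lambda r:r/2.4+120
c=pickle.load(open("c5.pkl","rb"));roll(c,[584.1,-81.7,84],80.2,[(0,22.5,g(243)),(17,22.5,g(178)),(-17,22.5,g(303)),(32,-22.5,g(99)),(17,-22.5,g(154))])
g=lambda r:r/2.4+110
c=pickle.load(open("c6.pkl","rb")); roll(c,[619.1,-87.6,76],80.2,[(0,22.5,g(288)),(17,22.5,g(230)),(-17,22.5,g(333)),(32,-22.5,g(84)),(17,-22.5,g(141))])
E
```

```text
roll 4.7 lat,up [ 9.8 -0.1] res [-0.3 -0.1  0.6  1.5 -1.6  0.2 -0. ]
roll -18.4 lat,up [17.3  8.3] res [-0.9  0.1  1.1  1.7 -2.   0.3  0.2]
```

The hull is now leaning to starboard by about 18° with the keel held at board y of about +18. The pads have slid off towards the block's corner. I open here so it settles the last few degrees onto the starboard panel, then regrip at its centre.

```bash
python3 -m jog '[{"grip":8.2,"dx":0,"dy":0,"dz":0,"spin":0},{"grip":8.6,"dx":0,"dy":0,"dz":0,"spin":0},{"grip":9.2,"dx":0,"dy":0,"dz":0,"spin":0},{"grip":9.4,"dx":0,"dy":0,"dz":0,"spin":0},{"grip":9.4,"dx":0,"dy":-0.65,"dz":0.4,"spin":0},{"grip":9.4,"dx":0,"dy":-0.65,"dz":0.5,"spin":0}]' 4; python3 - <<'E'
from h import *
import pickle
st(); c=cam("wrist"); pickle.dump(c,open("c7.pkl","wb")); save("settled",c["im"],(100,110,420,260),2.4)
E
```

```text
clock: 15.3
eef_pos: [614.4, -86.9, 73.4]
eef_rot: [-1.572, 0.0, 1.4]
wrist_force: [0.1, -1.0, -0.4]
finger_gap: 93.9
t 15.3 tcp [614.4 -86.9  73.4] yaw 80.2 F [ 0.1 -1.  -0.4] gap 93.9 q [-0.2   0.56  1.42 -0.    1.16 -1.6 ]
```

View pics/settled.png

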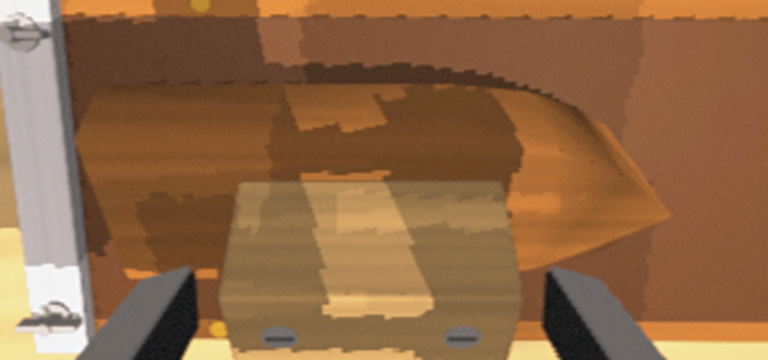

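```bash
python3 - <<'E'
from h import *
import pickle
c=pickle.load(open("c7.pkl","rb")); g=lambda r:r/2.4+110
roll(c,[614.4,-86.9,78.5],80.2,[(0,22.5,g(337)),(17,22.5,g(305)),(17,-22.5,g(182)),(-17,22.5,g(358))])
s=ray(c,np.array([[280,337],[462,337]])/2.4+[100,110],98); x=np.array([np.cos(np.radians(80.2)),np.sin(np.radians(80.2)),0]);print((s.mean(0)-[614.4,-86.9,0])@x, (s[1]-s[0])@x)
E
```

```text
roll -36.3 lat,up [ -5.  -14.3] res [-1.1  0.5 -0.   0.6 -0.1 -0.3]
0.851615693856669 50.06248918332997
```

```bash
python3 - <<'E'
from h import *
import pickle
c=pickle.load(open("c7.pkl","rb")); y=np.radians(80.2); p=np.array([-np.sin(y),np.cos(y),0]); th=np.radians(-30)
for lat in (-10,-5,0,5): print(lat,[round(float((proj(c,np.array([614.4,-86.9,78.5])+p*(lat+a*np.cos(th)+z*np.sin(th))+np.array([0,0,z*np.cos(th)-a*np.sin(th)]))[0,1]-110)*2.4)) for a,z in [(0,22.5),(17,22.5),(17,-22.5),(32,-22.5)]],"seen 337,305,182,(85-140)")
E
```

```text
-10 [369, 335, 210, 175] seen 337,305,182,(85-140)
-5 [353, 318, 195, 158] seen 337,305,182,(85-140)
0 [337, 300, 179, 141] seen 337,305,182,(85-140)
5 [320, 282, 162, 124] seen 337,305,182,(85-140)
```

With roll −30° and lateral offset 0, the predicted rows (337, 300, 179) match those seen (337, 305, 182). The starboard panel is flat and the block is centred under the jaws. I grip and do stroke 2.

```bash
python3 -m jog '[{"grip":9.4,"dx":0.05,"dy":0.15,"dz":0,"spin":0},{"grip":7.6,"dx":0.05,"dy":0.15,"dz":0,"spin":0},{"grip":7.6,"dx":0.05,"dy":0.15,"dz":0,"spin":0},{"grip":7.6,"dx":0.05,"dy":0.15,"dz":0,"spin":0},{"grip":7.6,"dx":0.05,"dy":0.25,"dz":0,"spin":0},{"grip":7.6,"dx":0.05,"dy":0.3,"dz":0,"spin":0}]' 12; python3 -m jog '[{"grip":7.6,"dx":0.5,"dy":0,"dz":0,"spin":0},{"grip":7.6,"dx":1.5,"dy":0,"dz":0,"spin":0},{"grip":7.6,"dx":2.5,"dy":0,"dz":0,"spin":0},{"grip":7.6,"dx":3.5,"dy":0,"dz":0,"spin":0},{"grip":7.6,"dx":4.5,"dy":0,"dz":0,"spin":0},{"grip":7.6,"dx":5.5,"dy":0,"dz":0,"spin":0},{"grip":7.6,"dx":6.0,"dy":0,"dz":0,"spin":0}]' 12
```

```text
clock: 16.1
eef_pos: [615.1, -86.5, 70.8]
eef_rot: [-1.573, 0.0, 1.4]
wrist_force: [-1.8, 0.4, 10.6]
finger_gap: 79.5
clock: 16.98
eef_pos: [625.4, -28.0, 70.9]
eef_rot: [-1.573, 0.001, 1.4]
wrist_force: [-1.0, -5.7, 9.6]
finger_gap: 79.9
```

```bash
python3 -m jog '[{"grip":7.6,"dx":1,"dy":0,"dz":0,"spin":0},{"grip":7.6,"dx":2,"dy":0,"dz":0,"spin":0},{"grip":7.6,"dx":3,"dy":0,"dz":0,"spin":0},{"grip":7.6,"dx":4,"dy":0,"dz":0,"spin":0},{"grip":7.6,"dx":5,"dy":0,"dz":0,"spin":0},{"grip":7.6,"dx":6,"dy":0,"dz":0,"spin":0},{"grip":7.6,"dx":7,"dy":0,"dz":0,"spin":0},{"grip":7.6,"dx":7.8,"dy":0,"dz":0,"spin":0},{"grip":7.6,"dx":7.8,"dy":0,"dz":0,"spin":0},{"grip":7.6,"dx":7.8,"dy":0,"dz":0,"spin":0}]' 12
python3 - <<'E'
from h import *
import pickle
st(); c=cam("wrist"); pickle.dump(c,open("c8.pkl","wb")); save("end2",c["im"],(100,110,420,260),2.4)
E
```

```text
clock: 18.23
eef_pos: [638.7, 49.7, 70.8]
eef_rot: [-1.573, -0.0, 1.4]
wrist_force: [-0.9, 0.8, 7.4]
finger_gap: 80.1
t 18.23 tcp [638.7  49.7  70.8] yaw 80.2 F [-0.9  0.8  7.4] gap 80.1 q [ 0.02  0.6   1.36 -0.    1.18 -1.38]
```

Stroke 2 finished at panel x of about +80, with the same force signature as stroke 1. To get the hull upright, I release it, turn the tool 90°, straddle the block and push it up about its keel with one finger. Then I close across its width.

```bash
python3 -m jog '[{"grip":9.4,"dx":0,"dy":-0.1,"dz":0,"spin":0},{"grip":9.4,"dx":0,"dy":-0.1,"dz":0,"spin":0},{"grip":9.4,"dx":0,"dy":-0.1,"dz":0,"spin":0},{"grip":9.4,"dx":0,"dy":-2.5,"dz":0,"spin":0},{"grip":9.4,"dx":0,"dy":-6,"dz":0,"spin":0},{"grip":9.4,"dx":0,"dy":-6.5,"dz":0,"spin":10},{"grip":9.4,"dx":0,"dy":-6.5,"dz":0,"spin":20},{"grip":9.4,"dx":0,"dy":-6.5,"dz":0,"spin":30},{"grip":9.4,"dx":0,"dy":-6.5,"dz":0,"spin":40},{"grip":9.4,"dx":0,"dy":-6.5,"dz":0,"spin":50},{"grip":9.4,"dx":0,"dy":-6.5,"dz":0,"spin":60},{"grip":9.4,"dx":0,"dy":-6.5,"dz":0,"spin":70},{"grip":9.4,"dx":0,"dy":-6.5,"dz":0,"spin":80},{"grip":9.4,"dx":0,"dy":-6.5,"dz":0,"spin":90},{"grip":9.4,"dx":0,"dy":-6.5,"dz":0,"spin":90}]' 12
python3 - <<'E'
from h import *
import pickle
st(); C={n:cam(n) for n in("wrist","top")}; pickle.dump(C,open("c9.pkl","wb")); c=C["wrist"]; save("above",c["im"])
y=np.radians(80.2); x=np.array([np.cos(y),np.sin(y),0]); p=np.array([-np.sin(y),np.cos(y),0]); th=np.radians(-30)
G=np.array([638.7,49.7,78.5])
f=lambda h,a,z:G+x*h+p*(a*np.cos(th)+z*np.sin(th))+np.array([0,0,z*np.cos(th)-a*np.sin(th)])
Q=proj(c,np.array([f(h,a,z) for h in(-40,40) for a in (17,-17) for z in (22.5,)]+[f(40,17,-22.5),f(-40,17,-22.5)])); print(Q.round(0).tolist())
# pale block by colour
hsv=cv2.cvtColor(c["im"],cv2.COLOR_RGB2HSV); q=Q.mean(0).astype(int); print("px",q,hsv[q[1],q[0]], [hsv[int(v),int(u)].tolist() for u,v in Q*.8+Q.mean(0)*.2], [hsv[int(v),int(u)].tolist() for u,v in Q*1.3-Q.mean(0)*.3])
E
```

```text
clock: 20.15
eef_pos: [637.8, 49.6, 134.4]
eef_rot: [-1.571, 0.0, -0.17]
wrist_force: [-0.2, 1.1, -0.1]
finger_gap: 94.1
t 20.15 tcp [637.8  49.6 134.4] yaw -9.7 F [-0.2  1.1 -0.1] gap 94.1 q [ 0.02  0.54  1.3  -0.    1.31  0.19]
[[251.0, 253.0], [283.0, 245.0], [251.0, 161.0], [286.0, 157.0], [226.0, 154.0], [228.0, 235.0]]
px [254 200] [ 17 134 201] [[17, 128, 153], [16, 133, 130], [16, 134, 198], [17, 134, 217], [17, 131, 148], [17, 134, 146]] [[13, 164, 109], [13, 170, 117], [13, 181, 161], [12, 158, 136], [14, 187, 161], [13, 171, 122]]
```

Colour checks inside the predicted block outline (pale) and outside it (hull brown) agree, so the hull hasn't moved. Descend, push upright, close.

```bash
python3 -m jog '[{"grip":9.4,"dx":0,"dy":2.5,"dz":0,"spin":0},{"grip":9.4,"dx":0,"dy":4.2,"dz":0,"spin":0},{"grip":9.4,"dx":0,"dy":4.6,"dz":0,"spin":0},{"grip":6.8,"dx":0,"dy":4.6,"dz":0,"spin":0},{"grip":6.8,"dx":0,"dy":4.6,"dz":0,"spin":0},{"grip":6.8,"dx":0,"dy":4.6,"dz":0,"spin":0},{"grip":6.8,"dx":-0.6,"dy":4.6,"dz":0,"spin":0},{"grip":6.8,"dx":-1.2,"dy":4.6,"dz":0,"spin":0},{"grip":6.8,"dx":-1.8,"dy":4.6,"dz":0,"spin":0},{"grip":6.8,"dx":-2.4,"dy":4.6,"dz":0,"spin":0}]' 12; python3 -m jog '[{"grip":6.8,"dx":-0.6,"dy":0,"dz":0,"spin":0},{"grip":6.8,"dx":-1.2,"dy":0,"dz":0,"spin":0},{"grip":6.8,"dx":-1.8,"dy":0,"dz":0,"spin":0},{"grip":6.8,"dx":-2.3,"dy":0,"dz":0,"spin":0},{"grip":6.8,"dx":-2.3,"dy":0,"dz":0,"spin":0}]' 12
python3 - <<'E'
from h import *
import pickle
st(); c=cam("wrist"); pickle.dump(c,open("c10.pkl","wb")); im=c["im"]; save("pushed",im)
hsv=cv2.cvtColor(im,cv2.COLOR_RGB2HSV).astype(int); m=(abs(hsv[...,0]-17)<=1)&(abs(hsv[...,1]-132)<12)&(hsv[...,2]>60)
n,l,stt,ce=cv2.connectedComponentsWithStats(m.astype(np.uint8)); k=np.argsort(-stt[1:,4])[:4]+1; print(stt[k],ce[k].round(0))
G=np.array([637.8,49.6,0]); x=np.array([.9855,-.17,0]); z=np.array([.17,.9855,0])
for th in (-10,-5,0,5):
    t=np.radians(th); keel=G-x*33.75+[0,0,20]; f=lambda h,a,zz: keel+z*h-x*(a*np.cos(t)+zz*np.sin(t))+np.array([0,0,zz*np.cos(t)-a*np.sin(t)])
    print(th,proj(c,np.array([f(h,a,90) for h in(-40,40) for a in(17,-17)])).round(0).tolist())
E
```

```text
clock: 21.5
eef_pos: [613.8, 53.8, 88.6]
eef_rot: [-1.571, -0.0, -0.171]
wrist_force: [-0.2, 0.9, 0.6]
finger_gap: 67.7
clock: 22.12
eef_pos: [591.4, 57.6, 88.7]
eef_rot: [-1.571, -0.0, -0.171]
wrist_force: [0.4, 0.6, -0.5]
finger_gap: 68.1
t 22.12 tcp [591.4  57.6  88.7] yaw -9.8 F [ 0.4  0.6 -0.5] gap 68.1 q [ 0.04  0.48  1.49 -0.    1.17  0.21]
[[ 281  160   77  122 5865]
 [ 451    0   61  187 3223]
 [ 474  192   38   77 1235]
 [ 185  129   13   34  110]] [[315. 207.]
 [478.  89.]
 [497. 233.]
 [190. 146.]]
-10 [[272.0, 288.0], [318.0, 283.0], [273.0, 175.0], [325.0, 173.0]]
-5 [[260.0, 288.0], [308.0, 285.0], [261.0, 175.0], [314.0, 174.0]]
0 [[249.0, 287.0], [297.0, 287.0], [248.0, 174.0], [302.0, 174.0]]
5 [[238.0, 285.0], [286.0, 287.0], [236.0, 174.0], [290.0, 175.0]]
```

```bash
python3 - <<'E'
from h import *
import pickle
c=pickle.load(open("c10.pkl","rb")); im=c["im"]
G=np.array([637.8,49.6,78.5]); x=np.array([.9855,-.17,0]); z=np.array([.17,.9855,0]); T=np.array([591.4,57.6,0])
for nm,sl,th in (("slid",39,-30),("slid half/roll",20,-15)):
    t=np.radians(th); keel=G-x*(33.75+sl)-[0,0,58.5]; f=lambda h,a,zz: keel+z*h-x*(a*np.cos(t)+zz*np.sin(t))+np.array([0,0,zz*np.cos(t)-a*np.sin(t)])
    print(nm,proj(c,np.array([f(h,a,zz) for h in(-40,40) for a,zz in((17,90),(-17,90),(17,45))])).round(0).tolist())
print("fingers inner",proj(c,np.array([T+x*s*34+[0,0,h]+z*w for s in(-1,1) for h in (82,110) for w in (-8,8)])).round(0).tolist())
hsv=cv2.cvtColor(im,cv2.COLOR_RGB2HSV)
for r in (175,200,240): print(r,[tuple(int(q) for q in hsv[r,u]) for u in range(170,380,10)])
E
```

```text
slid [[260.0, 284.0], [298.0, 271.0], [232.0, 257.0], [261.0, 173.0], [303.0, 168.0], [230.0, 163.0]]
slid half/roll [[254.0, 288.0], [300.0, 281.0], [240.0, 258.0], [254.0, 175.0], [305.0, 172.0], [239.0, 163.0]]
fingers inner [[209.0, 228.0], [208.0, 208.0], [203.0, 245.0], [202.0, 222.0], [299.0, 228.0], [300.0, 208.0], [305.0, 245.0], [306.0, 222.0]]
175 [(19, 120, 224), (18, 119, 223), (18, 115, 222), (18, 119, 217), (19, 117, 229), (14, 186, 185), (11, 157, 114), (10, 156, 113), (14, 177, 130), (14, 183, 160), (13, 180, 180), (14, 182, 170), (17, 127, 156), (17, 128, 158), (17, 128, 161), (17, 131, 156), (17, 134, 213), (17, 133, 218), (17, 133, 218), (15, 167, 188), (23, 105, 239)]
200 [(19, 121, 221), (18, 119, 223), (18, 118, 222), (18, 118, 220), (19, 114, 231), (13, 177, 182), (11, 145, 114), (12, 151, 110), (14, 178, 123), (14, 179, 162), (14, 187, 179), (14, 181, 173), (17, 130, 151), (17, 130, 163), (16, 128, 157), (17, 134, 190), (17, 133, 218), (18, 132, 221), (17, 133, 222), (21, 111, 237), (23, 102, 240)]
240 [(16, 96, 157), (4, 14, 126), (10, 16, 95), (100, 31, 25), (18, 117, 163), (15, 151, 140), (12, 154, 93), (10, 132, 87), (13, 168, 103), (14, 168, 109), (14, 163, 108), (13, 161, 100), (17, 121, 118), (17, 127, 122), (140, 27, 28), (8, 20, 104), (10, 15, 100), (17, 132, 135), (15, 126, 138), (25, 91, 239), (23, 108, 239)]
```

The numbers are unclear: the block seems not to have moved where I expected. I print a coarse class map of the close view before going on.

```bash
python3 - <<'E'
from h import *
import pickle
c=pickle.load(open("c10.pkl","rb")); im=c["im"]; hsv=cv2.cvtColor(cv2.medianBlur(im,5),cv2.COLOR_RGB2HSV).astype(int)
def ch(h,s,v):
    if s<45: return 'f'
    if h<=12: return 'p'
    if h<=15 and s>142: return 'h'
    if 16<=h<=18 and 122<s<145: return 'B' if v>185 else 'b'
    return '.' 
for r in range(90,330,8): print(r,''.join(ch(*hsv[r,u]) for u in range(150,400,3)))
save("m10",im,(150,90,400,330),2.4)
E
```

```text
90 ......................hhhhppppppppppppppppppppphhhhhhppppppppppppppppphhhh..........
98 ......................hhhhpppppppppppppppphhhhhhhhhhhhpppppppppppppppphhh...........
106 ......................hhhhppppppppppppphhhhhhhhhhhhhhhhppppppppppppppphhh...........
114 .......................hhhpppppppppppphhhhhhhhhhhhhhhhhhhpppppppppppphhhh...........
122 ......................BhhhpppppppppppphhhhhhhhhhhhhhhhhhhhppppppppppphhhB...........
130 ..........................pppppppppphhhhhhhhhhhhhhhhhhhhhhppppppppppp...............
138 .......................hhhppppppppphhhhhhhhhhhhhhhhhhhhhhhhpppppppppphhh............
146 .......................hhhpppppppphhhhhhhhhhhhhhhhhhhhhhhhhppppppppphhhh............
154 .......................hhhppppppphhhhhhhhhhhhhhhhhhhhhhhhhhppppppppphhhB............
162 .......................hhhhpppppphhhhhhhhhhhhhhbbbbbbbbbbbbbbhpppppphhh.............
170 .......................hhhhpppppphhhhhhhhhhhhbbbbbbbbbbbbbbbbbbBBBBBBBh.............
178 .......................hhhhpppppphhhhhhhhhhhhbbbbbbbbbbbbbBBBBBBBBBBB.h.............
186 .......................hhhhppp
[... 867 characters left out ...]
ffffffff.........hhhpppppphhhhhhhhhhhhhhh.bbbbbbfffffffffffff................
274 ffffffffffffff..........hhhpppppphhhhhhhhhhhhhhhhhhhbbbbffffffffffffff......ffffffff
282 fffffffffffff...........hhhpppppphhhhhhhhhhhhhhhhhhhhhhhhfffffffffffffff...fffffffff
290 ffffffffffff............hhhppppphhhhhhhhhhhhhhhhhhhhhhhpppffffffffffffffffff....ffff
298 fffffffffff.............hhhppphhpphhhhhhhhhhhhhppppppppppppfffffffffffffff........ff
306 fffffffffffffffffffffffffffffffffffffffffffffffffffffffffffffffffffffffffffffff....f
314 ffffffffffffffffffffffffffffffffffffffffffffffffffffffffffffffffffffffffffffffff...f
322 ffffffffffffffffffffffffffffffffffffffffffffffffffffffffffffffffffffffffffffffff....
```

The finger passed over the block without touching it. In the wrist picture the visible fingertips come out about 30 mm above where TCP −8 mm would put them. I check this against the scene camera.

```bash
python3 - <<'E'
from h import *
import pickle
s,R=st(); c=cam("scene"); pickle.dump(c,open("c11.pkl","wb")); im=c["im"]; save("scene_now",im); hsv=cv2.cvtColor(im,cv2.COLOR_RGB2HSV).astype(int)
T=s["eef_pos"]; x=R[:,0]; z=R[:,2]; print(manip.finger_overhang)
for h in (-8,10,25,40): print(h,proj(c,np.array([T+x*sg*(34+6)+z*w+[0,0,h] for sg in(-1,1) for w in(0,)])).round(0).tolist())
u,v=proj(c,T)[0].astype(int)
def ch(h,s,v):
    if s<60 and v<190: return 'f'
    if v<25: return 'f'
    if h<=12: return 'p'
    if h<=15 and s>142: return 'h'
    if 16<=h<=18 and 115<s<145: return 'b'
    return '.'
print(u,v)
for r in range(v-50,v+36,3): print(r,''.join(ch(*hsv[r,q]) for q in range(u-60,u+60,2)))
E
```

```text
t 22.18 tcp [591.6  57.6  88.7] yaw -9.8 F [ 0.   0.9 -0.2] gap 68.0 q [ 0.04  0.49  1.49 -0.    1.17  0.21]
8.0
-8 [[296.0, 212.0], [274.0, 229.0]]
10 [[296.0, 208.0], [274.0, 224.0]]
25 [[296.0, 204.0], [274.0, 221.0]]
40 [[297.0, 200.0], [274.0, 217.0]]
285 218
168 ........................ffffffffffffffffffffffffff..........
171 ..........................fffffffffffffffffffffff...........
174 .........................ffff.bffffffffffffffffff...........
177 ..fp...................ffffffff.ffffffff..ffff.f............
180 .pffpf...........f..fffffff..fffffffffffff.ff...............
183 ppfff.........fffffffffff.....ffff.fffff..f.................
186 ffppppph......ffffffffffff...fff...fffff..........b......b..
189 ppppppppp....fffffffffffffffff....fffff.....................
192 pppppppppph...ffffffffffffff.f..ff..fff.....................
195 pppppppppppph..fffffffffffffffff...ffff.....................
198 ppppppppppppppppffffffffffffffff...ffff.....................
201 ppppppppppppppphhpfffffffff.bff....ffff.....................
204 pppppppppppppppppphpfffffffff......fff.............
[... 349 characters left out ...]
pphhhh...f....h.f.hh..............................
225 hhpppppppppphhh...........hhhhhh............................
228 .hhhpppppppppphh............hhhhhh..........................
231 ..hhhpppppppppphhh............hhhhh.........................
234 ....hhhpppppphhpphhhb.....f.....hhhhh.......................
237 .....hhhhpppppppppphpp...........hhhhhh.....................
240 .......hhhhpppppppppphhh........hhhhhhphh...................
243 ........hhhhpppppppppphhpb.....hhhhhhhppph..................
246 ..........hhhhpppppphphhhhp...hhhhhhhhhpppphh...............
249 ............hhhhpppppppppphhhhhhhhhhhhhhphppph..............
252 .............h.hhppppphppppphhhhhhhhhhhhphppppph............
```

```bash
python3 - <<'E'
from h import *
import pickle
c=pickle.load(open("c11.pkl","rb")); im=c["im"]; hsv=cv2.cvtColor(im,cv2.COLOR_RGB2HSV).astype(int)
y=np.radians(80.2); x=np.array([np.cos(y),np.sin(y),0]); p=np.array([-np.sin(y),np.cos(y),0]); th=np.radians(-30); G=np.array([637.8,49.6,78.5])
f=lambda h,a,z:G+x*h+p*(a*np.cos(th)+z*np.sin(th))+np.array([0,0,z*np.cos(th)-a*np.sin(th)])
print("block pred",proj(c,np.array([f(h,a,z) for h in(-40,40) for a,z in((17,22.5),(-17,22.5),(-17,-22.5),(17,-22.5))])).round(0).tolist())
for q in (270,276,282,288,294,298,302): print(q,[tuple(hsv[r,q].tolist()) for r in range(198,240,3)])
E
```

```text
block pred [[262.0, 214.0], [254.0, 224.0], [260.0, 229.0], [268.0, 219.0], [285.0, 233.0], [276.0, 244.0], [282.0, 247.0], [290.0, 237.0]]
270 [(120, 15, 50), (113, 33, 31), (30, 9, 84), (18, 15, 87), (13, 108, 106), (13, 129, 103), (13, 133, 138), (12, 145, 111), (17, 105, 117), (17, 103, 166), (17, 98, 177), (18, 99, 180), (18, 98, 179), (18, 99, 180)]
276 [(98, 26, 39), (170, 9, 81), (6, 12, 104), (15, 9, 109), (8, 10, 107), (30, 3, 97), (23, 10, 98), (15, 11, 93), (14, 30, 109), (15, 122, 138), (17, 100, 171), (18, 98, 179), (15, 25, 143), (18, 72, 169)]
282 [(120, 29, 52), (98, 36, 28), (17, 64, 56), (18, 94, 135), (18, 97, 137), (17, 96, 133), (17, 95, 134), (15, 114, 114), (13, 151, 105), (14, 147, 147), (13, 143, 144), (17, 107, 158), (17, 98, 174), (17, 102, 168)]
288 [(16, 87, 100), (17, 96, 130), (17, 94, 136), (18, 96, 138), (18, 95, 137), (18, 97, 137), (17, 99, 134), (17, 98, 107), (18, 100, 105), (14, 138, 148), (13, 149, 149), (13, 149, 144), (14, 148, 136), (17, 109, 126)]
294 [(16, 81, 76), (19, 49, 42), (14, 62, 45), (17, 94, 135), (18, 99, 118), (18, 100, 112), (18, 95, 134), (19, 92, 167), (18, 87, 173), (18, 89, 174), (18, 92, 175), (13, 145, 137), (13, 145, 142), (13, 145, 142)]
298 [(45, 24, 21), (30, 7, 38), (15, 8, 62), (17, 53, 91), (18, 97, 113), (18, 98, 136), (19, 88, 177), (18, 88, 179), (18, 89, 175), (17, 86, 175), (18, 92, 170), (18, 88, 179), (14, 147, 139), (13, 147, 104)]
302 [(17, 76, 154), (17, 75, 169), (18, 85, 184), (18, 86, 186), (18, 90, 165), (18, 87, 182), (19, 88, 183), (18, 87, 175), (18, 87, 178), (17, 90, 176), (18, 89, 175), (18, 89, 169), (18, 87, 184), (13, 144, 143)]
```

The scene camera agrees: the tips really stand about 20–30 mm above the reported TCP, so I was too high. I go back, descend about 35 mm lower and push again.

```bash
python3 -m jog '[{"grip":9.4,"dx":0,"dy":-1.5,"dz":0,"spin":0},{"grip":9.4,"dx":2.5,"dy":-2,"dz":0,"spin":0},{"grip":9.4,"dx":5,"dy":-2,"dz":0,"spin":0},{"grip":9.4,"dx":5,"dy":0,"dz":0,"spin":0},{"grip":9.4,"dx":5,"dy":2,"dz":0,"spin":0},{"grip":9.4,"dx":5,"dy":3.2,"dz":0,"spin":0},{"grip":9.4,"dx":5,"dy":3.5,"dz":0,"spin":0},{"grip":9.4,"dx":5,"dy":3.5,"dz":0,"spin":0}]' 12
python3 -m jog '[{"grip":9.4,"dx":-0.6,"dy":0,"dz":0,"spin":0},{"grip":9.4,"dx":-1.2,"dy":0,"dz":0,"spin":0},{"grip":9.4,"dx":-1.8,"dy":0,"dz":0,"spin":0},{"grip":9.4,"dx":-2.4,"dy":0,"dz":0,"spin":0},{"grip":9.4,"dx":-3,"dy":0,"dz":0,"spin":0},{"grip":9.4,"dx":-3.5,"dy":0,"dz":0,"spin":0}]' 12
python3 - <<'E'
from h import *
import pickle
s,R=st(); c=cam("wrist"); pickle.dump(c,open("c12.pkl","wb")); im=c["im"]; save("w12",im)
hsv=cv2.cvtColor(cv2.medianBlur(im,5),cv2.COLOR_RGB2HSV).astype(int)
def ch(h,s,v):
    if s<45: return 'f'
    if h<=12: return 'p'
    if h<=15 and s>142: return 'h'
    if 16<=h<=18 and 122<s<145: return 'B' if v>185 else 'b'
    return '.' 
for r in range(130,300,10): print(r,''.join(ch(*hsv[r,u]) for u in range(150,400,3)))
E
```

```text
clock: 23.22
eef_pos: [641.0, 49.1, 54.0]
eef_rot: [-1.571, -0.0, -0.171]
wrist_force: [0.4, -0.2, -0.1]
finger_gap: 94.1
clock: 23.98
eef_pos: [606.1, 55.1, 53.7]
eef_rot: [-1.571, -0.0, -0.171]
wrist_force: [0.6, -0.1, 1.0]
finger_gap: 94.0
t 23.98 tcp [606.1  55.1  53.7] yaw -9.8 F [ 0.6 -0.1  1. ] gap 94.0 q [0.03 0.56 1.47 0.   1.11 0.2 ]
130 ..............h...hppppppppphhhhhhhhhhhhhhhhhhhhhhhhppppppppppppppph................
140 ..............Bhhhhpppppppphhhhhhhhhhhhhhhhhhhhhhhhhhhppppppppppppphhhh.............
150 ...............hhhhpppppphhhhhhhhhhhhhhhhhhhhhhhhhhhhhhpppppppppppphhhh.............
160 ......B........hhhhpppppphhhhhhhhhhhhhhhhhhhhhhhhhhhhhhpppppppppppphhhB.............
170 ...............hhhhppppphhhhhhhhhhhhhhhhhhhbbbbbbbbhhhhppppppppppphhhh..............
180 ...............hhhhppppphhhhhhhhhhhbbbbbbbbbbbbbbbbbbbbbbbbbbppppphhhh..............
190 ...............BhhhhpppphhhhhhhhhhhbbbbbbbbbbBBBBBBBBBBBBBBBBBBppphhh...............
200 ...............BhhhpppphhhhhhhhhhhhbbbbbbbbbbBBBBBBBBBBBBBBBBB.pphhhh...............
210 ................hhhhpppphhhhhhhhhhhbbbbbbbbbbBBBBBBBfffffBBBBBhpphhhh...............
220 ..B....Bpp......hhhhpppphhhhhhhhhhhbbbbbbbbbbBBBBBBBB..BBBBBBBppphhh................
230 ..fffffffff......hhhppphhhhhhhhhhhhbbbbbbbbbbBBBBBBBBBBBBBBBBBffffff................
240 fffffffffff......hhhpppphhhhhhhhhhhbbbbbbbbbbBBBBBBBBBBBBBbbbbfffffffff.............
250 ffffffffff......bhhhppppphhhhhhhhh.bbbbbbbbbbbBBbbbbbbbbbbbbb.fffffffffff...........
260 ffffffff........bhhhpppphhhhhhhhhhhbbbbbbbbbbbbbbbbbbbbbbbbbbpffffffffffffff........
270 fffffff..........hhhppppphhhhhhhhhhbbbbbbbbbbbbbbbbbbbbbbbbbbpppfffffffffffffff.....
280 fffff............hhhhpppphhhhhhhhhhbbbbbbbb.bbbbbbbbbbBBbbbb.pphhfffffffffffffffff..
290 fff..............hhhhphhhhhhhhhhhhhhh.bbbbbbBBBBBBBffff.bbbbpphhhh.fffffffffffffffff
```

It is rolling upright now: the port face is narrower and the top face wider. I continue the push.

```bash
python3 -m jog '[{"grip":9.4,"dx":-0.5,"dy":0,"dz":0,"spin":0},{"grip":9.4,"dx":-1.0,"dy":0,"dz":0,"spin":0},{"grip":9.4,"dx":-1.5,"dy":0,"dz":0,"spin":0},{"grip":9.4,"dx":-2.0,"dy":0,"dz":0,"spin":0},{"grip":9.4,"dx":-2.4,"dy":0,"dz":0,"spin":0},{"grip":9.4,"dx":-2.8,"dy":0,"dz":0,"spin":0},{"grip":9.4,"dx":-2.8,"dy":0,"dz":0,"spin":0}]' 12
cat >> h.py <<'E'
def cmap(im,r0,r1,dr,u0,u1,du):
    hsv=cv2.cvtColor(cv2.medianBlur(im,5),cv2.COLOR_RGB2HSV).astype(int)
    def ch(h,s,v):
        if s<45: return 'f'
        if h<=12: return 'p'
        if h<=15 and s>142: return 'h'
        if 16<=h<=18 and 122<s<145: return 'B' if v>185 else 'b'
        return '.'
    for r in range(r0,r1,dr): print(r,''.join(ch(*hsv[r,u]) for u in range(u0,u1,du)))
E
python3 - <<'E'
from h import *
import pickle
s,R=st(); c=cam("wrist"); pickle.dump(c,open("c13.pkl","wb")); im=c["im"]; save("w13",im); cmap(im,150,300,15,150,400,3)
G=np.array([637.8,49.6,0]); x=np.array([.9855,-.17,0]); z=np.array([.17,.9855,0])
for th in (-15,-10,-5,0,5):
    t=np.radians(th); keel=G-x*33.75+[0,0,20]; f=lambda h,a,zz: keel+z*h-x*(a*np.cos(t)+zz*np.sin(t))+np.array([0,0,zz*np.cos(t)-a*np.sin(t)])
    print(th,proj(c,np.array([f(0,17,45),f(0,17,90),f(0,-17,90)])).round(0)[:,0].tolist())
E
```

```text
clock: 24.9
eef_pos: [578.6, 59.8, 53.6]
eef_rot: [-1.571, 0.0, -0.171]
wrist_force: [-0.1, -0.7, 0.4]
finger_gap: 93.9
t 24.9 tcp [578.6  59.8  53.6] yaw -9.8 F [-0.1 -0.7  0.4] gap 93.9 q [0.04 0.5  1.56 0.   1.08 0.21]
150 ..........................Bhhhhpppphhhhhhhhhhhhhhhhhhhhhhhhhhhhpppppppppppppppphhh..
165 ..........................bhhhhpphhhhhhhhhhhhhhhhhhhhhhhhhhhhhhhpppppppppppppphhhh..
180 ...........................hhhhpphhhhhhhbbbbbbbbbbbbbbbbbbbbbhhhhpppppppppppphhhh...
195 ..........................Bhhhhpphhhhhhhhb.bBBBBBBBBBBB..BBBB.BBbpppppppppppphhh....
210 ...........................hhhhpphhhhhhhh..BBBBBBBB.ffff.BBB..BBpppppppppppphhhh....
225 .....fffff................Bhhhhp.hhhhhhh.b.BBBBBBBBB..BBBBBBBBB.ffppppppppphhhh.....
240 fffffffffff................hhhhpphhhhhhhbbbBBBBBBBBBBBBBBBBBBbb.fffffffpppphhh......
255 fffffffff..................hhhhpphhhhhhh.b.bbbbbbbbbbbbbbbbbbbbffffffffffffhhh......
270 fffffff....................hhhhpphhhhhhhb.bbbbbbbbbbbbbbbbbbbbhffffffffffffffff.....
285 ffff.......................hhhhpphhhhhhhhbbBBBBBBBBBBBBBBBbbbbppppfffffffffffffffff.
-15 [285.0, 315.0, 369.0]
-10 [279.0, 300.0, 358.0]
-5 [273.0, 285.0, 346.0]
0 [267.0, 271.0, 333.0]
5 [262.0, 257.0, 319.0]
```

Roll is about −3°. Now I close across the width while shifting so that the pushing finger stays put.

```bash
python3 -m jog '[{"grip":8.4,"dx":0.45,"dy":0,"dz":0,"spin":0},{"grip":7.4,"dx":0.9,"dy":0,"dz":0,"spin":0},{"grip":6.4,"dx":1.4,"dy":0,"dz":0,"spin":0},{"grip":5.4,"dx":1.9,"dy":0,"dz":0,"spin":0},{"grip":4.4,"dx":2.4,"dy":0,"dz":0,"spin":0},{"grip":3.8,"dx":2.7,"dy":0,"dz":0,"spin":0},{"grip":3.0,"dx":2.8,"dy":0,"dz":0,"spin":0},{"grip":3.0,"dx":2.8,"dy":0,"dz":0,"spin":0},{"grip":3.0,"dx":2.8,"dy":0,"dz":0,"spin":0}]' 25
python3 - <<'E'
from h import *
import pickle
s,R=st(); c=cam("wrist"); pickle.dump(c,open("c14.pkl","wb")); im=c["im"]; save("w14",im); cmap(im,90,310,12,150,400,3)
E
```

```text
clock: 26.08
eef_pos: [606.3, 55.0, 53.5]
eef_rot: [-1.571, -0.0, -0.171]
wrist_force: [0.8, -0.5, -0.0]
finger_gap: 34.3
t 26.07 tcp [606.3  55.   53.5] yaw -9.8 F [ 0.8 -0.5 -0. ] gap 34.3 q [ 0.03  0.56  1.47 -0.    1.11  0.2 ]
90 ..............hhhhpppppppppppppphhhhhpppppppppppppppppppppppppppppppphhhh...........
102 ..............hhhhppppppppppphhhhhhhhhhhhppppppppppppppppppppppppppphhhh............
114 ..............hhhhpppppppphhhhhhhhhhhhhhhhhhpppppppppppppppppppppppphhhh............
126 ..............hhhhhppppphhhhhhhhhhhhhhhhhhhhhhpppppppppppppppppppppphhh.............
138 ..............Bhhhhpphhhhhhhhhhhhhhhhhhhhhhhhhhhppppppppppppppppppphhhh.............
150 ...............hhhhphhhhhhhhhhhhhhhhhhhhhhhhhhhhhpppppppppppppppppphhhh.............
162 ...............hhhhphhhhhhhhhhhhhhhhhhhhhhhhhhhhhhppppppppppppppppphhh..............
174 ...............hhhhhhhhhhh.bbbbbbbbbbbbbbbbhhhhhhhpppppppppppppppphhhh..............
186 ...............hhhhhhhhhhbbbbbbbbbbbbbbbbbbbbhhhhhpppppppppppppppphhhB..............
198 ...............BhhhhhhhhhBBBB................Bhhhhhpppppppppppppphhhh...............
210 ................hhhhhhhhhBBBBB...ffff........Bhhhhppppppppppppppphhhh...............
222 .................hhhp....BBBB....ffff........B.hhhppppppppppppppphhh................
234 ................hhffffff.BBBBB...B.....BB.....ffffffpppppppppppphhhh................
246 .................ffffffffBBBBB..BB.....BBbbbb.ffffffffpppppppppphhh.................
258 ...............ffffffffffbbbbbbbbbbbbbbbbbbbbbfffffffffppppppppphhh.................
270 ......b......ffffffffffffbbbbbbbbbbbbbbbbbbbb.fffffffffffppppppphhh.................
282 ffffffffffffffffffffffffh.bbbbbbbbbbbbbbbbbbbhffffffffffffffffffffffffffffffffffffff
294 fffffffffff....ffffffffhhhbbbbbb.ffff.bbbbbbbhhfffffffff...fffffffffffffffffffffffff
306 ffffffffff...ffffffffffffffffffffffffffffffffffffffffffff...ffffffffffffffffffffffff
```

The gap is 34.3 mm (the block's width), with the deck symmetric on both sides: the hull is held upright. Next I lift it, turn it along the stand and stop beside the stand for a look.

```bash
python3 -m jog '[{"grip":3.0,"dx":0,"dy":-1,"dz":0,"spin":0},{"grip":3.0,"dx":0,"dy":-4,"dz":0,"spin":0},{"grip":3.0,"dx":0,"dy":-8,"dz":0,"spin":0},{"grip":3.0,"dx":-3,"dy":-11.6,"dz":1,"spin":5},{"grip":3.0,"dx":-6,"dy":-11.6,"dz":2.4,"spin":14},{"grip":3.0,"dx":-10,"dy":-11.6,"dz":4,"spin":23},{"grip":3.0,"dx":-14,"dy":-11.6,"dz":5.5,"spin":32},{"grip":3.0,"dx":-18,"dy":-11.6,"dz":7,"spin":41},{"grip":3.0,"dx":-20.9,"dy":-11.6,"dz":8.1,"spin":50},{"grip":3.0,"dx":-20.9,"dy":-11.6,"dz":8.1,"spin":59},{"grip":3.0,"dx":-20.9,"dy":-11.6,"dz":8.1,"spin":68},{"grip":3.0,"dx":-20.9,"dy":-11.6,"dz":8.1,"spin":72.9},{"grip":3.0,"dx":-20.9,"dy":-11.6,"dz":8.1,"spin":72.9},{"grip":3.0,"dx":-20.9,"dy":-11.6,"dz":8.1,"spin":72.9}]' 40
python3 - <<'E'
from h import *
import pickle
s,R=st(); C={n:cam(n) for n in("wrist","scene","top")}; pickle.dump(C,open("c15.pkl","wb"))
save("stand_w",C["wrist"]["im"],(0,0,512,384),1.5)
print(proj(C["wrist"],[[414,310,12],[414,310,36]]))
E
```

```text
clock: 27.88
eef_pos: [414.2, 170.4, 169.8]
eef_rot: [-1.57, 0.0, -1.441]
wrist_force: [-0.4, 0.0, -1.8]
finger_gap: 33.8
t 27.88 tcp [414.2 170.4 169.8] yaw -82.6 F [-0.4  0.  -1.8] gap 33.8 q [0.31 0.08 1.81 0.   1.25 1.75]
[[141.38693196 161.07710685]
 [133.75818522 164.57935132]]
```

View pics/stand_w.png

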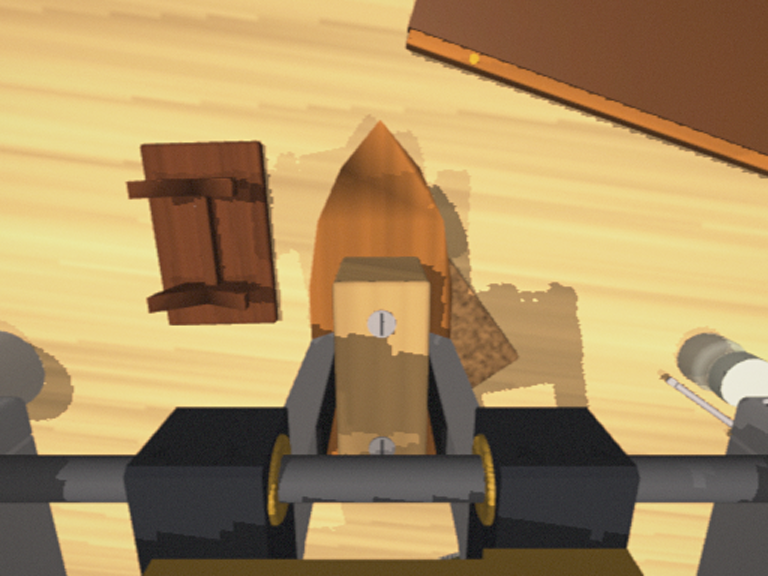

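The hull hangs upright with its bow up. The stand's plank corners are at about (142,145), (262,141), (277,321) and (170,325) in the 1.5x picture.

```bash
python3 - <<'E'
from h import *
import pickle
C=pickle.load(open("c15.pkl","rb")); c=C["wrist"]
P=ray(c,np.array([[142,145],[262,141],[277,321],[170,325]])/1.5,12); print(P.round(1).tolist())
print("sides",[np.linalg.norm(P[i]-P[(i+1)%4]).round(1) for i in range(4)],"ctr",P.mean(0).round(1))
for a,b in((3,0),(2,1)): print("yaw",np.degrees(np.arctan2(*(P[b]-P[a])[[1,0]])).round(1))
# dark mask refinement, wrist
hsv=cv2.cvtColor(c["im"],cv2.COLOR_RGB2HSV).astype(int); m=((hsv[...,2]<150)&(hsv[...,0]<12)&(hsv[...,1]>120)).astype(np.uint8); m[:, :75]=0; m[:,195:]=0; m[:85]=0; m[225:]=0
ct=max(cv2.findContours(m,0,2)[0],key=cv2.contourArea); r=cv2.minAreaRect(ct); print(r, cv2.approxPolyDP(ct,4,True)[:,0].tolist())
# hull check: bow & block edges
Q=ray(c,np.array([[334,281],[428,281]])/1.5,170-33.5+90); print("blocktop front corners",Q.round(1).tolist())
bow=ray(c,np.array([[380,122]])/1.5,136.5+45)[0]; print("bow",bow.round(1), "yaw from TCP",np.degrees(np.arctan2(bow[1]-170.4,bow[0]-414.2)).round(1),np.linalg.norm(bow[:2]-[414.2,170.4]).round(1))
E
```

```text
[[482.6, 365.7, 12.0], [497.4, 274.0, 12.0], [352.1, 252.8, 12.0], [336.6, 344.0, 12.0]]
sides [np.float64(92.9), np.float64(146.9), np.float64(92.4), np.float64(147.6)] ctr [417.2 309.1  12. ]
yaw 8.5
yaw 8.3
((133.66995239257812, 155.92617797851562), (124.19396209716797, 91.35096740722656), 84.95755004882812) [[95, 97], [98, 119], [85, 124], [87, 131], [102, 135], [110, 194], [99, 199], [100, 207], [110, 205], [114, 215], [182, 214], [172, 95]]
blocktop front corners [[452.2, 191.9, 226.5], [456.3, 160.2, 226.5]]
bow [508.4 183.5 181.5] yaw from TCP 7.9 95.1
```

```bash
python3 -m jog '[{"grip":3.0,"dx":-4,"dy":0,"dz":0.6,"spin":-0.8},{"grip":3.0,"dx":-8,"dy":0,"dz":1.2,"spin":-0.8},{"grip":3.0,"dx":-12,"dy":0,"dz":1.8,"spin":-0.8},{"grip":3.0,"dx":-13.7,"dy":2,"dz":2.07,"spin":-0.8},{"grip":3.0,"dx":-13.73,"dy":5,"dz":2.07,"spin":-0.8},{"grip":3.0,"dx":-13.73,"dy":7.5,"dz":2.07,"spin":-0.8},{"grip":3.0,"dx":-13.73,"dy":8.5,"dz":2.07,"spin":-0.8},{"grip":3.0,"dx":-13.73,"dy":8.5,"dz":2.07,"spin":-0.8},{"grip":3.0,"dx":-13.73,"dy":8.5,"dz":2.07,"spin":-0.8}]' 40
python3 - <<'E'
from h import *
import pickle
s,R=st(); C={n:cam(n) for n in("wrist","scene")}; pickle.dump(C,open("c16.pkl","wb")); c=C["wrist"]; save("w16",c["im"]); save("s16",C["scene"]["im"])
S=np.array([417,309.2,0]); y=np.radians(8.2); x=np.array([np.cos(y),np.sin(y),0]); l=np.array([-x[1],x[0],0])
print(proj(c,np.array([S+x*75+l*47+[0,0,12],S+x*75-l*47+[0,0,12],S+x*42+l*36+[0,0,57],S+x*42-l*36+[0,0,57]])).round(0).tolist())
cmap(c["im"],60,230,7,170,340,2)
E
```

```text
clock: 29.15
eef_pos: [417.8, 309.5, 85.6]
eef_rot: [-1.569, 0.001, -1.429]
wrist_force: [0.1, 0.3, -1.7]
finger_gap: 33.7
t 29.15 tcp [417.8 309.5  85.6] yaw -81.9 F [ 0.1  0.3 -1.7] gap 33.7 q [ 0.57  0.34  1.71 -0.    1.09  2.  ]
[[202.0, 115.0], [307.0, 115.0], [209.0, 159.0], [300.0, 159.0]]
60 .....................................................................................
67 .....................................................................................
74 .....................................................................................
81 ........................................Bhh..........................................
88 ......................................hhhhhhhh.......................................
95 ...................................Bhhhhhhhhhhhh......BB.............................
102 ................................BhhhhhhhhhhhhhhhhhhB....BB...........................
109 ..............................hhhhhhhhhhhhhhhhhhhhhhhh...............................
116 .......................ppppphhhhhhhhhhhhhhhhhhhhhhhhhhhhhppppppppp..................
[... 741 characters left out ...]
...hhhhhhhhhhbbbbbbbbbbbbbbbbbbbbbbbbbbbbhhhhhhhhh.b..................
186 ...................hhhhhhhhbbbbbbbbbbbbbbbbbbbbbbbbbbbbbbbhhhhhhhh...................
193 .................bhhhhhhhhbBBBBBBBBBBBBBBBBBBBBBBBBBBBBBBBbhhhhhh.....B..............
200 .................BhhhhhhhhbBBBBBBBBBBBBBBBBBBBBBBBBBBBBBBBbhhhhhh......B.............
207 ..................hhhhhhhhhBBBBBBBBBBBBB.....BBBBBBBBBBBBBbhhhhhhh...................
214 ..................phhhhhhhhBBBBBBBBBB.fffffffff.BBBBBBBBBB.hhhhh.h...................
221 ...................hhhhhh.pbBBBBBBBBBB.fffffff.BBBBBBBBBBbp.hhhhhb...................
228 ...................fffffff..bbbbbbbbbbbbbbbbbBBBBBBBBBBBBbffffffff...................
```

The plank seen in front of the hull agrees with the estimate to about 2 mm. I shift 1 mm towards port and lower in small steps, watching the force.

```bash
python3 -m jog '[{"grip":3.0,"dx":-0.1,"dy":0.7,"dz":0,"spin":0},{"grip":3.0,"dx":-0.1,"dy":1.2,"dz":0,"spin":0},{"grip":3.0,"dx":-0.1,"dy":1.35,"dz":0,"spin":0},{"grip":3.0,"dx":-0.1,"dy":1.35,"dz":0,"spin":0}]' 40; python3 -m jog '[{"grip":3.0,"dx":0,"dy":0.1,"dz":0,"spin":0},{"grip":3.0,"dx":0,"dy":0.2,"dz":0,"spin":0},{"grip":3.0,"dx":0,"dy":0.2,"dz":0,"spin":0}]' 40
```

```text
clock: 29.75
eef_pos: [417.1, 310.2, 70.9]
eef_rot: [-1.571, -0.0, -1.429]
wrist_force: [-0.6, 0.2, -2.3]
finger_gap: 33.8
clock: 30.12
eef_pos: [417.4, 310.6, 70.0]
eef_rot: [-1.57, 0.001, -1.429]
wrist_force: [-2.6, 0.4, 7.6]
finger_gap: 33.6
```

```bash
python3 -m jog '[{"grip":3.0,"dx":0,"dy":0.1,"dz":0,"spin":0},{"grip":3.0,"dx":0,"dy":0.1,"dz":0,"spin":0}]' 40
```

```text
clock: 30.38
eef_pos: [417.5, 310.9, 69.8]
eef_rot: [-1.569, 0.001, -1.429]
wrist_force: [-7.5, -1.4, 17.5]
finger_gap: 33.9
```

Contact came at TCP z = 70.0, against 69.5 expected for fully home. I relax, release and retreat.

```bash
python3 -m jog '[{"grip":3.0,"dx":0,"dy":-0.1,"dz":0,"spin":0},{"grip":3.0,"dx":0,"dy":-0.15,"dz":0,"spin":0},{"grip":3.6,"dx":0,"dy":-0.15,"dz":0,"spin":0},{"grip":4.2,"dx":0,"dy":-0.15,"dz":0,"spin":0},{"grip":5.4,"dx":0,"dy":-0.15,"dz":0,"spin":0},{"grip":6.4,"dx":0,"dy":-0.15,"dz":0,"spin":0},{"grip":6.4,"dx":0,"dy":-1.5,"dz":0,"spin":0},{"grip":6.4,"dx":0,"dy":-4,"dz":0,"spin":0},{"grip":6.4,"dx":0,"dy":-8,"dz":0,"spin":0},{"grip":6.4,"dx":0,"dy":-12,"dz":0,"spin":0},{"grip":6.4,"dx":0,"dy":-14,"dz":0,"spin":0},{"grip":6.4,"dx":0,"dy":-14,"dz":0,"spin":0},{"grip":6.4,"dx":0,"dy":-14,"dz":0,"spin":0}]' 8
python3 - <<'E'
from h import *
import pickle
s,R=st(); C={n:cam(n) for n in("wrist","scene","top")}; pickle.dump(C,open("c17.pkl","wb")); c=C["wrist"]; save("final",c["im"])
S=np.array([417,309.5,36]); y=np.radians(8.2); x=np.array([np.cos(y),np.sin(y),0]); l=np.array([-x[1],x[0],0]); k=np.array([0,0,1])
pr=lambda h,a,z: proj(c,S+x*(h+5)+l*a+k*z)[0].round(0).tolist()
print("pred block top corners",[pr(h,a,90) for h,a in((35,17),(35,-17),(-45,17),(-45,-17))],"deck port/stbd at x=0",pr(0,32,45),pr(0,-32,45),"bow",pr(91,0,45))
cmap(c["im"],110,300,8,170,340,2)
import numpy as np
E
```

```text
clock: 32.0
eef_pos: [416.8, 310.0, 207.3]
eef_rot: [-1.572, -0.0, -1.429]
wrist_force: [0.5, 0.5, 0.5]
finger_gap: 64.2
t 32.0 tcp [416.8 310.  207.3] yaw -81.9 F [0.5 0.5 0.5] gap 64.2 q [0.57 0.21 1.57 0.   1.36 2.  ]
pred block top corners [[237.0, 151.0], [273.0, 151.0], [238.0, 229.0], [271.0, 229.0]] deck port/stbd at x=0 [227.0, 177.0] [283.0, 177.0] bow [255.0, 92.0]
110 ............................B...BBbhhhhhhhhhhhhhh..BB.B........B..B..................
118 ...B...B.B.BB......B....ppppppppphhhhhhhhhhhhhhhhhhhppppppp.B.......B................
126 ...BB...B...............ppppppphhhhhhhhhhhhhhhhhhhhhhpppppp.B....BB..................
134 ......B........BBBBBB.BBppppphhhhhhhhhhhhhhhhhhhhhhhhhhppppb........B................
142 .....B...B...........B.Bbpppphhhhhhhhhhhhhhhhhhhhhhhhhhpppp...BB.....................
150 .....B......B..BBB...B..bppphhhhhhhbbbbbbbbbbbbbbb.hhhhhppp.....BBB..................
158 .....B.........B........bppphhhhhbBBBBBBBBBBBBBBBBbhhhhhppp..B..BBB..................
166 ......................BB.ppphhhhhbBBBBB.ffff.BBBBBbhhhhhppp..BBB.....................
1
[... 738 characters left out ...]
ff.B..........hhhhhhhhhhhhhhhhhhhhhhhhhhb.....B......fffffffffffff....
246 .ffffffffffffffff.B..........hhhhhhhhhhhhhhhhhhhhhhhhhhhB..........fffffffffffffffff.
254 ffffffffffffffffbB.......................BB...........BB......B.BBB..ffffffffffffffff
262 fffffffffffffff......................................B.....BB.BB......fffffffffffffff
270 fffffffffffff.B........................................BBBB.........BB..fffffffffffff
278 ffffffffffffb...............B..BBBBB...B....B..................B..B..BB..ffffffffffff
286 ffffffffff.........................................B..............B......b.ffffffffff
294 fffffffff.....................................................BBB..BBBB....bfffffffff
```

The released hull sits as predicted:

| Feature (wrist view) | Seen | Predicted |
|---|---|---|
| Block columns | 237–270 | 237–272 |
| Block rows | 151–228 | 151–229 |
| Deck edges (columns) | 226 / 282 | 227 / 283 |

The deck margins are equal on both sides and the plank is centred beneath. Handing in.

```bash
python3 -c "
from h import *
st(); print(ticket.sign_off())"
```

```text
t 32.15 tcp [416.9 310.  207.1] yaw -81.9 F [-0.2  0.  -0.1] gap 63.9 q [ 0.57  0.21  1.57 -0.    1.36  2.  ]
the job is handed in; nothing more can be done
None
```

The hull was rubbed down on both panels and is now released on the stand. I handed the job in at 32 s of the 61 s allowed; no verdict was reported.

- **Strokes:** I held the block by its ends, because the jog cannot tilt the tool. Each panel was drawn from panel x of about −57 mm to about +80 mm, pressed down with about 5–10 N. In a close view during stroke 1 the roll fitted 29.5°, so the port panel was flat. For stroke 2 the rows in the picture matched a 30° roll, to about 1 mm, before it started. I did not check roll during that stroke; the height and force were the same as in stroke 1.
- **Turning:** I pivoted the hull about its keel on the paper. It took two goes and a regrip, and I let it settle the last 12° or so onto the starboard panel. Afterwards I pushed it upright with one finger and gripped it across the block's width.
- **On the stand:** Contact came at TCP z = 70.0 mm, against 69.5 expected for fully home. The final wrist view, read as numbers and not looked at, matched the prediction within about 2 pixels. The deck margins either side of the block were equal, the plank was centred under the hull within 1–2 mm, and the wrist force was near zero.

**Checks that failed or disagreed:**
- The fingertips stood about 20–30 mm above where the reported TCP and overhang put them. My first upright push therefore passed over the block without touching it, and the end grips held only the upper part of the block.
- My first pivot stopped at about 20° because the keel slid.
- I did not measure the loose things again at the end. No force readings suggested contact with them.

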